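Set the bread slicer's stop plate from the open side

TASK

Set the bread slicer for the marked slice: draw the black knob back, away from the knife guides, until you feel the stop plate press on the soft buffer hidden in the rail, without forcing it, then bring the plate's pointer onto the red marker so that it finishes being pushed towards the guides, with the knob hard up against the guide-side end of its slot and no slack left to give. Let go of the knob without shifting it, and only then swing the orange lock lever over to its far stop. Leave the other things on the counter alone.

Things in the scene. Friction and masses are not known exactly. Their poses are not given: they have to be found in the camera images.
- slicer: Bread slicer fixed to the counter: light wood tray 225 x 380 x 15 mm. Origin under the tray, on the counter; local +y points along the tray from the open end (where the hidden buffer is) to the knife guides and the lock lever; local +x is the side with the rail. Four wooden knife-guide posts stand at local y 32 to 54 mm, x -91 to 41 mm, up to 100 mm above the counter.
- rail: White plastic rail housing, 70 (x) x 380 (y) x 30 mm, on the tray; origin under its centre at local (85, 0, 15) mm of the slicer, same axes; top 45 mm above the counter. A rubber buffer (4 N per mm) is hidden inside near the -y end; the plate meets it at an unknown place 6 to 34 mm short of the backward end of its travel. Press it with at least 2 N for a moment; over 18 N damages it.
- plate: Aluminium stop plate (upright board 115 x 8 x 70 mm over the tray) with a flat slotted link (46 x 46 mm, top 7 mm above the rail) on the rail's top. Origin on the rail's top, 45 mm above the counter, on the rail's centre line (local x 85 mm of the slicer), level in y with the pointer and with the middle of the slot; axes as the slicer's. It slides along y only, 125 mm of travel, origin from local y -140 to -15 mm of the slicer; drag about 5 N; it stays where it is left.
- pointer (a point): Tip of the thin black pointer on the plate's link, which moves over the black scale ticks on the rail's +x edge; 34 mm in x from the plate's origin, same y.
- knob_top (a point): Centre of the top of the black upright knob, a tab 26 (x) x 12 (y) mm standing 53 mm above the rail (top 98 mm above the counter; its lower 7 mm are inside the link's slot). It moves along y only, with 10 mm of slack in the slot: its y in the plate's frame runs from -5 mm (pulling the plate back, away from the guides) to +5 mm (pushing it towards the guides); drag about 1.5 N within the slack, about 5 N when it takes the plate along.
- marker: Red marker clip, 6 mm wide in y, fixed on the rail's +x edge; origin on its middle line, at the height of the rail's top. The pointer is on the mark when its y in the marker's frame is 0 (axes as the slicer's). It lies 70 to 115 mm from the backward end of the plate's travel.
- lock (a joint): Orange-tipped lock lever near the +y end of the rail: 0 = open, leaning to the slicer's -x; 1.1 rad = locked, leaning to +x, at its stop. It takes about 1 N at the tip and stays where it is left.
- lock_tip (a point): Centre of the lever's orange ball, 26 mm across, on a 10 mm rod 60 mm from the pivot. The pivot axis runs along the slicer's y through local x 85, y 135 mm, 67 mm above the counter; at joint value q the ball stands 60 sin(q - 0.55) mm in local +x and 60 cos(q - 0.55) mm above the pivot.
- jam: Bystander: small amber jam jar with red cap, 48 mm across, 60 mm tall, on the tray beyond the guides; origin under its centre.
- spice: Bystander: amber spice jar with green cap, 44 mm across, 100 mm tall; origin under its centre.
- bowl: Bystander: glass bowl, 130 mm across, 55 mm tall; origin under its centre.
- soda: Bystander: green bottle, 68 mm across, 220 mm tall; origin under its centre.
- mug: Bystander: white mug, 80 mm across, 90 mm tall; origin under its centre.
- canister: Bystander: blue canister, 70 mm across, 110 mm tall; origin under its centre.

How it is judged:
By the outcome, as a careful person would: the job done as asked, in the order asked, and still so for the second after the job is handed in, with the robot touching nothing.
It also fails if it takes over 72 s, if anything falls off the work surface, if the arm or the gripper's body presses on something with over 40 N, if the wrist force passes 120 N, or if a joint passes its speed limit or range.

ROBOT

A 7-joint arm with a two-finger parallel gripper is mounted at the origin on the work surface. World frame = base frame: x ahead of the robot, y to its left, z up, the work surface at z = 0. Lengths are in m, angles in rad, forces in N, time in s.
With the tool pointing down it reaches from about 0.425 to 0.875 m from the base axis. Payload 4.7 kg.
Tool frame: the origin (TCP) lies on the centre line of the jaws, within the pads' length; the fingertips stand 8 mm ahead of it and the grasp point (between the pads) lies 11 mm behind it; z points along the fingers, y is the direction in which the jaws open and shut (so a half turn about z gives the same grasp; the last joint's range is limited). The gripper opens to 87 mm and grips with 3 to 60 N. Pads are 19 mm wide; open, the fingers measure 117 mm over their backs; the gripper's body (75 mm by 190 mm) begins 51 mm behind the grasp point.
Start: joints at [-1.193, 0.321, -0.07, 1.45, 0.023, 1.371, -0.057], TCP at [0.231, 0.607, 0.231] pointing down, gripper open.
Joint ranges: [-2.86, 2.86], [-0.3, 2.09], [-1.38, 1.24], [0.06, 2.45], [-1.56, 4.7], [0.09, 2.05], [-2.69, 2.69]. Speed limits (rad/s): [2.57, 2.57, 3.14, 3.14, 3.14, 3.14, 3.14].

INTERFACE

Orientations are given as a rotation vector (axis times angle).
In Python, from bench import status, optics, order gives the robot as it stands.
- The arm moves only by the tool step_arm, never from a script. Its argument "rows" is a list of rows, each a list of 3 entries, a list of its own where there are three numbers: the turn, a rotation vector about the tool's x, y, z in degrees, then the shift along the tool's x, y, z in mm, then the finger opening in mm, from 0 to 87. A call has 1 to 12 rows; each row shifts and turns the pose as measured when the row begins, along the tool's axes as they then stand; what a row does not reach is not made up. A row lasts 1/12 s, in which the tool goes at most 41.7 mm and 7.16 degrees, less where a joint would pass 70% of its speed; a pose out of reach is approached as far as the arm can. A call is refused whole if a number of a shift passes 41.7 or a number of a turn 7.16, either way. A call with a gripper value outside its range is refused whole. The fingers move at their own pace and stop on an object; "grip_force" is the grip in N (left out, the last holds). Time passes only in rows, so rows that do not move let the fingers close. It gives the time, the measured TCP pose, the force and the opening at its end, in the units of the state.
- status.get_state(): the state, without advancing time (a new reading comes with each control period).
- optics.get_image(name): name is "scene" or "top" or "wrist"; returns a dict with "frame" (420x560x3 uint8, red, green, blue), "range_z" (420x560 float32, m along the optical axis (not along the pixel's ray), 0 where there is no reading), "K" (3x3 intrinsics, pixels), "R" (3x3) and "t" (3): a world point X has camera coordinates R X + t. Camera axes: x right, y down, z forward; pixel columns grow to the right and rows downward; lengths in m; the calibration is good to about 2 mm. A picture is of the moment at which its call begins.
- order.close_job(): hands the job in, once; it reports no verdict.
The state is a dict: "time": time; "joint_positions": joint angles; "qd": joint speeds; "joint_torque": joint torques, N m; "position": TCP position; "tool_rot": TCP orientation; "ft_force": force on the tool from outside, world axes, zero at the start; "torque": the same for the moment, N m; "grip_width": opening from 0.0 (shut) to 1.0 (fully open).
Only numpy, scipy, OpenCV 4.12 (cv2) and the standard library are available. Lean on these libraries where they do the work, as an engineer would, in place of code of your own. Each camera call takes 0.05 s, during which the arm holds its last target.

## Working session

There is one attempt and no reset: what is moved stays moved. The work goes in short steps, Python scripts to look and compute and a tool call to move; the robot and the scene stay as the last step left them, time stands still between calls to the robot, and variables do not carry over. Pictures are saved under pics/ and viewed, and the job is handed in when it is done.

Besides the shell and the picture viewer there is one more tool, called after "Call:" in YAML: its name, and indented under it one key for each argument. step_arm: Moves the arm, as the interface text tells. Its arguments: {"type":"object","properties":{"rows":{"type":"array"},"grip_force":{"type":"number"}},"required":["rows"]}

```bash
mkdir -p pics; ls; python3 - <<'E'
from bench import status, optics
import cv2
s=status.get_state()
for k,v in s.items(): print(k,v)
for n in("scene","top"):
    d=optics.get_image(n); cv2.imwrite(f"pics/{n}0.png",d["frame"][:,:,::-1]); print(n,d["K"],d["R"],d["t"])
E
```

```text
pics
time 0.0
joint_positions [-1.19292045  0.32179834 -0.07009415  1.45168933  0.02255229  1.3707599
 -0.05690538]
qd [-0.00055938  0.00126797 -0.0008169   0.00198432  0.00096058 -0.0007205
  0.00121742]
joint_torque [ 3.26587924e-04 -4.91282916e+01 -4.03997898e-01 -3.12536466e+01
 -6.40934589e-02  4.35192743e-02  1.79311501e-04]
position [0.23110819 0.60695619 0.22947036]
tool_rot [-5.68180949e-01 -3.08948852e+00  2.89921926e-03]
ft_force [-0.26772619 -0.34678166 -0.3225729 ]
torque [0.05461279 0.03050175 0.01594278]
grip_width 1.003014837143505
scene [[513.05996019   0.         273.15653465]
 [  0.         513.05996019 207.35900333]
 [  0.           0.           1.        ]] [[ 0.47683535  0.87896027 -0.00754238]
 [ 0.75565226 -0.41429397 -0.50729692]
 [-0.4490186   0.23619769 -0.86173833]] [-0.25286438 -0.42519706  1.73174075]
top [[446.74878586   0.         283.11411435]
 [  0.         446.74878586 212.77844593]
 [  0.           0.           1.        ]] [[-1.27634499e-02 -9.99912739e-01 -3.40726459e-03]
 [-9.82101251e-01  1.31763487e-02 -1.87892298e-01]
 [ 1.87920798e-01  9.48124884e-04 -9.82183728e-01]] [0.00548146 0.59310775 1.32668215]
```

View pics/scene0.png

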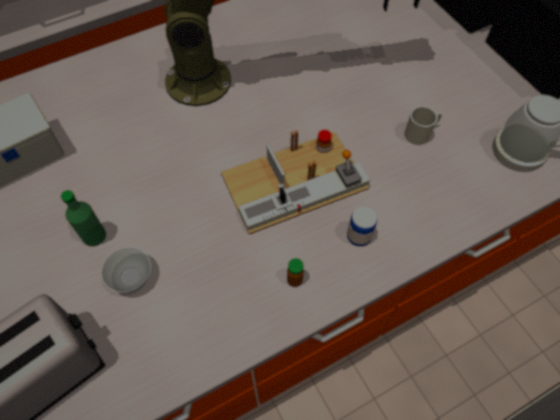

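View pics/top0.png

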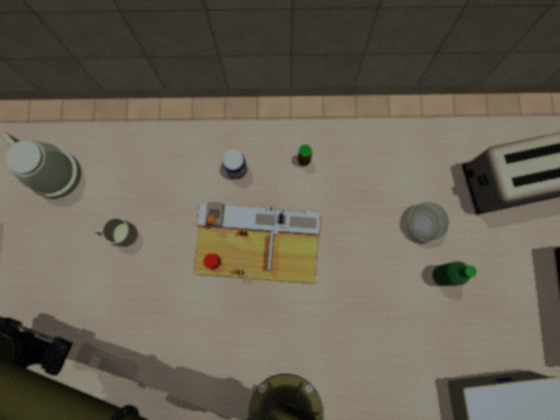

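Slicer in the top view at columns 195–320, rows 203–282; its +y points image-left (world +y). Zooming in.

```bash
cat > h.py <<'E'
import numpy as np,cv2
from bench import status, optics
def get(n): return optics.get_image(n)
def world(d,u,v,z=None,height=None):
    K,R,t=d["K"],d["R"],d["t"]
    ray=np.linalg.inv(K)@np.array([u,v,1.0])
    if height is None:
        r=d["range_z"][int(round(v)),int(round(u))] if z is None else z
        return R.T@(ray*r-t)
    o=-R.T@t; w=R.T@ray
    return o+w*(height-o[2])/w[2]
def proj(d,X):
    c=d["R"]@np.asarray(X)+d["t"]; p=d["K"]@c; return p[:2]/p[2]
def crop(d,u0,v0,u1,v1,s,fn,gain=1.5):
    im=np.clip(d["frame"][v0:v1,u0:u1,::-1].astype(float)*gain,0,255).astype(np.uint8)
    cv2.imwrite(fn,cv2.resize(im,None,fx=s,fy=s,interpolation=cv2.INTER_CUBIC))
E
python3 - <<'E'
from h import *
d=get("top");crop(d,185,190,330,290,5.5,"pics/t1.png")
d=get("scene");crop(d,215,125,380,235,4.8,"pics/s1.png")
E
```

```text
(no output)
```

View pics/t1.png

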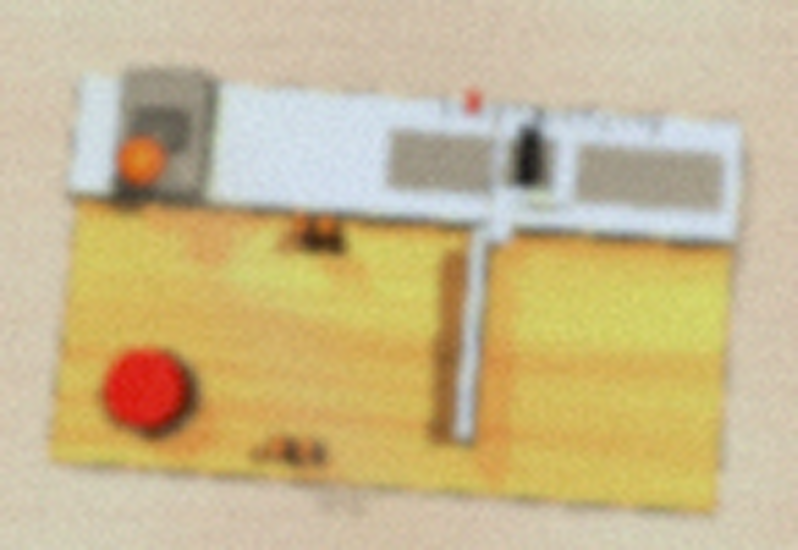

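View pics/s1.png

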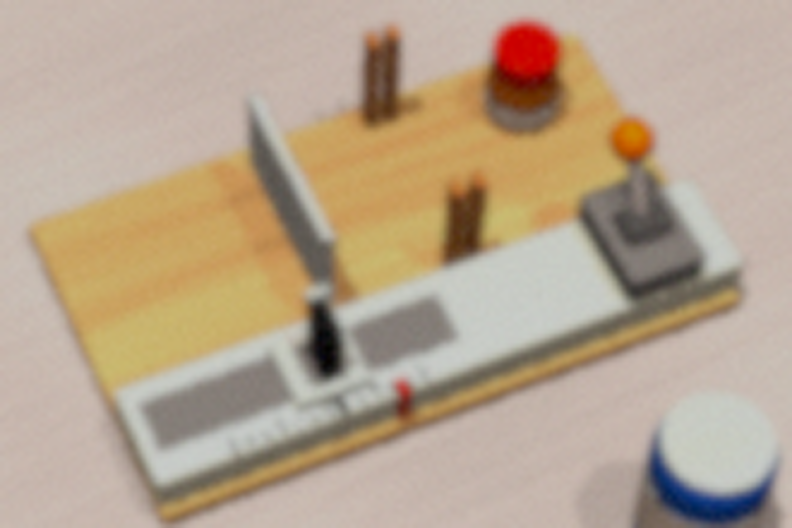

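```bash
python3 - <<'E'
from h import *
d=get("top")
c=lambda u,v,h:world(d,u/5.5+185-.4,v/5.5+190-.4,height=h)
print("cam",-d["R"].T@d["t"])
TL,TR,BL,BR=[c(*p,.045) for p in((82,75),(742,122),(70,192),(735,242))]
print(TL,TR,BL,BR)
yax=(TL-TR+BL-BR); yaw=np.arctan2(-yax[0],yax[1]); print("yaw",yaw, np.linalg.norm(TL-TR),np.linalg.norm(TL-BL))
rc=(TL+TR+BL+BR)/4
ey=np.array([-np.sin(yaw),np.cos(yaw)]);ex=np.array([np.cos(yaw),np.sin(yaw)])
o=rc[:2]-.085*ex; print("slicer",o)
L=lambda X:((X[:2]-o)@ex*1000,(X[:2]-o)@ey*1000)
for n,p in dict(tb1=(50,462,.015),tb2=(715,512,.015),marker=(473,100,.045),knobtop=(530,130,.098),pointer=(537,110,.052),ball=(140,160,.118),jam=(147,390,.06),plate=(470,440,.085)).items(): print(n,c(*p),L(c(*p)))
print("tool z? pos")
E
```

```text
cam [ 0.33325066 -0.00359187  1.41450468]
[0.62925826 0.25950022 0.045     ] [ 0.59692048 -0.11590941  0.045     ] [0.5617421  0.26476909 0.045     ] [ 0.52826343 -0.11004582  0.045     ]
yaw -0.08750496516214315 0.3767998409742647 0.06772143753431731
slicer [0.49437129 0.08200696]
tb1 [0.41214148 0.27835542 0.015     ] (np.float64(-99.07473799427991), np.float64(188.41087511958858))
tb2 [ 0.37935172 -0.09690104  0.015     ] (np.float64(-98.9441258352214), np.float64(-188.2754154629096))
marker [0.61171461 0.03666908 0.045     ] (np.float64(120.85657901083339), np.float64(-34.90937860080041))
knobtop [0.58382504 0.00414724 0.098     ] (np.float64(95.91590651635019), np.float64(-69.74415489464187))
pointer [6.04036164e-01 3.24006107e-04 5.20000000e-02] (np.float64(116.3838279344849), np.float64(-71.78644147707475))
ball [0.56645045 0.21331631 0.118     ] (np.float64(60.32781718190752), np.float64(137.10618856566362))
jam [0.44824645 0.21685475 0.06      ] (np.float64(-57.73315570399551), np.float64(130.30084601920964))
plate [0.41701542 0.03850625 0.085     ] (np.float64(-73.25822827103825), np.float64(-50.094656526378394))
tool z? pos
```

Call:
step_arm:
  rows:
    - [[0,0,-5.3],[0,0,-15],87]
    - [[0,0,-5.3],[0,0,-15],87]
    - [[0,0,-5.3],[0,0,-15],87]
    - [[0,0,0],[-24,-33,0],60]
    - [[0,0,0],[-24,-33,0],60]
    - [[0,0,0],[-24,-33,0],60]
    - [[0,0,0],[-24,-33,0],60]
    - [[0,0,0],[-24,-33,0],60]
    - [[0,0,0],[-24,-33,0],60]
    - [[0,0,0],[-24,-33,0],60]
    - [[0,0,0],[-24,-33,0],60]
    - [[0,0,0],[-24,-33,0],60]

```text
time: 1.25
position: [0.4225, 0.2963, 0.2726]
tool_rot: [-0.077, -3.134, -0.001]
ft_force: [1.2, 1.3, 0.2]
grip_width: 0.698
```

Call:
step_arm:
  rows:
    - [[0,0,0.7],[-21,-32,0],60]
    - [[0,0,0.7],[-21,-32,0],60]
    - [[0,0,0.7],[-21,-32,0],60]
    - [[0,0,0],[-21,-32,0],60]
    - [[0,0,0],[-21,-32,0],60]
    - [[0,0,0],[-21,-32,0],60]
    - [[0,0,0],[-21,-32,0],60]
    - [[0,0,0],[-16,-22,0],60]
    - [[0,0,0],[0,0,0],60]

```text
time: 2.0
position: [0.5729, 0.0128, 0.273]
tool_rot: [-0.159, -3.137, 0.003]
ft_force: [-0.4, 0.0, -0.3]
grip_width: 0.691
```

```bash
python3 - <<'E'
from h import *
s=status.get_state();print(s["position"],s["tool_rot"],s["ft_force"])
d=get("wrist");cv2.imwrite("pics/w1.png",d["frame"][:,:,::-1]);print(-d["R"].T@d["t"],d["R"],d["K"])
E
```

```text
[0.57286962 0.01278959 0.27302013] [-1.58615149e-01 -3.13739845e+00  2.51173808e-03] [-0.37549409  0.00735822 -0.30971766]
[0.505993   0.01966012 0.42793433] [[ 0.10070257  0.99491527 -0.00161016]
 [ 0.96344329 -0.09711296  0.24969202]
 [ 0.24826603 -0.02669592 -0.96832397]] [[365.42920168   0.         278.00304502]
 [  0.         365.42920168 204.17790764]
 [  0.           0.           1.        ]]
```

View pics/w1.png

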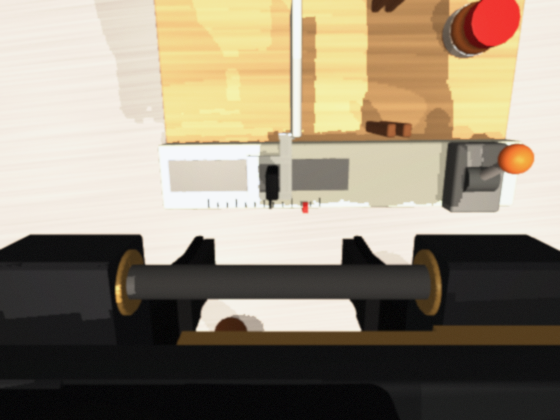

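Rail spans columns 161–515, rows 142–210; knob ~ (272,182), red marker (305,208), ball (516,159). Zoom for precise fit.

```bash
python3 - <<'E'
from h import *
d=get("wrist");crop(d,150,125,350,225,4,"pics/w2a.png",.9);crop(d,330,125,530,225,4,"pics/w2b.png",.9)
E
```

```text
(no output)
```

View pics/w2a.png

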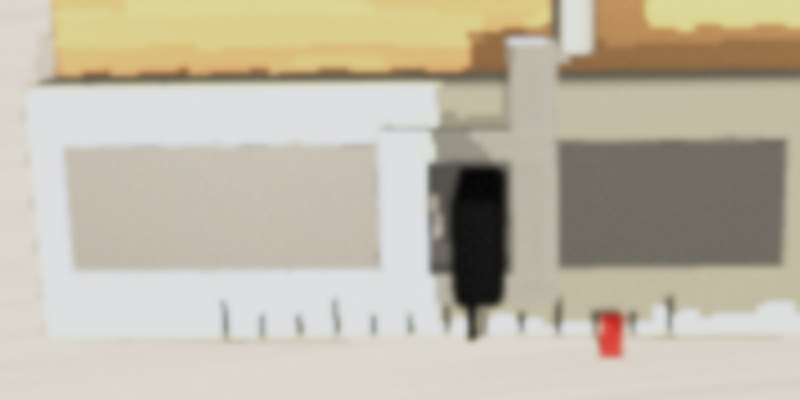

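View pics/w2b.png

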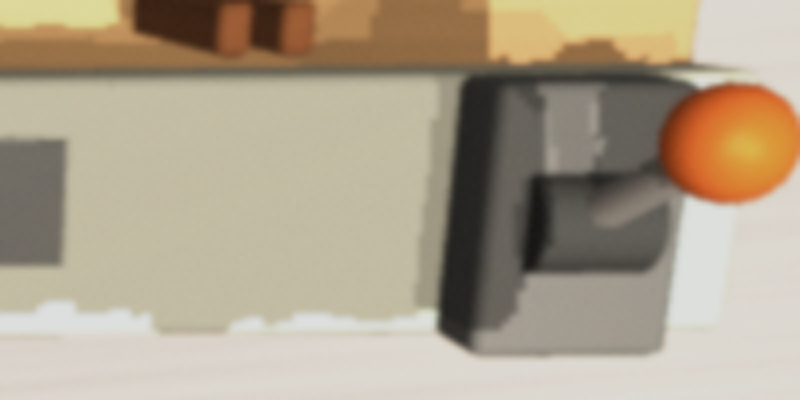

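```bash
python3 - <<'E'
from h import *
d=get("wrist")
a=lambda x,y,h:world(d,150+x/4-.375,125+y/4-.375,height=h)
b=lambda x,y,h:world(d,330+x/4-.375,125+y/4-.375,height=h)
TR,BR,TL,BL=a(28,87,.045),a(50,338,.045),b(735,68,.045),b(718,328,.045)
y1=TL-TR;y2=BL-BR
print(TR,BR,TL,BL,np.linalg.norm(y1),np.linalg.norm(y2),np.linalg.norm(TR-BR))
yaw=np.arctan2(-(y2)[0],(y2)[1]);print("yaw",yaw,np.arctan2(-y1[0],y1[1]))
rc=(TL+TR+BL+BR)/4
ey=np.array([-np.sin(yaw),np.cos(yaw)]);ex=np.array([np.cos(yaw),np.sin(yaw)])
o=rc[:2]-.085*ex;print("slicer",o)
L=lambda X:((X[:2]-o)@ex*1000,(X[:2]-o)@ey*1000)
for n,X in dict(ptr=a(472,335,.05),mk=a(610,318,.046),mkend=a(610,352,.046),knob1=a(478,180,.098),knob2=a(478,300,.098),ball=b(730,145,.118),t1=a(225,330,.045),t2=a(670,320,.045)).items(): print(n,X,L(X))
print(d["range_z"][180,272], world(d,270,185),world(d,516,159), world(d,200,200))
E
```

```text
[ 0.52839663 -0.10409228  0.045     ] [ 0.59565501 -0.11012576  0.045     ] [0.55891457 0.26494832 0.045     ] [0.62893465 0.26478492 0.045     ] 0.37030029473334747 0.3763848475779008 0.067528458693418
yaw -0.08853478056525811 -0.08250760939629717
slicer [0.49330813 0.08639443]
ptr [0.60446544 0.00413669 0.05      ] (np.float64(117.99510381417282), np.float64(-72.10712296207411))
mk [0.60436709 0.04145701 0.046     ] (np.float64(114.59731075542904), np.float64(-34.941670197931955))
mkend [0.61385987 0.04070354 0.046     ] (np.float64(124.11952934603518), np.float64(-34.852848330995144))
knob1 [0.55561694 0.01178637 0.098     ] (np.float64(68.66155549005185), np.float64(-68.80655128485559))
knob2 [0.58355669 0.00893868 0.098     ] (np.float64(96.74366020439601), np.float64(-69.17268234397754))
ball [0.5648397 0.2190305 0.118    ] (np.float64(59.523838320109114), np.float64(138.44135103441928))
t1 [ 0.59797872 -0.06257832  0.045     ] (np.float64(117.43268017623588), np.float64(-139.13438672371652))
t2 [0.60674044 0.05761684 0.045     ] (np.float64(115.53252244309331), np.float64(-18.635283716422002))
0.33610883 [0.56984082 0.01114808 0.09814034] [0.56069491 0.21263312 0.13299397] [ 0.5889437  -0.06713192  0.04751579]
```

Call:
step_arm:
  rows:
    - [[0,0,-0.7],[0,-3,30],40]
    - [[0,0,0],[0,0,30],40]
    - [[0,0,0],[0,0,30],40]
    - [[0,0,0],[0,0,30],40]
    - [[0,0,0],[0,0,20],40]
    - [[0,0,0],[0,0,10],40]
    - [[0,0,0],[0,0,0],40]
  grip_force: 20

```text
time: 2.73
position: [0.5687, 0.0369, 0.1196]
tool_rot: [0.087, 3.139, 0.021]
ft_force: [0.1, 0.2, -0.2]
grip_width: 0.464
```

```bash
python3 - <<'E'
from h import *
d=get("wrist");cv2.imwrite("pics/w3.png",d["frame"][:,:,::-1]);s=status.get_state();print(s["position"],s["tool_rot"],s["ft_force"],s["grip_width"]*87)
E
```

```text
[0.56921922 0.037178   0.12074236] [0.08661597 3.13771423 0.02196182] [-0.40659389  0.52074756 -0.93707267] 39.87976045904647
```

View pics/w3.png

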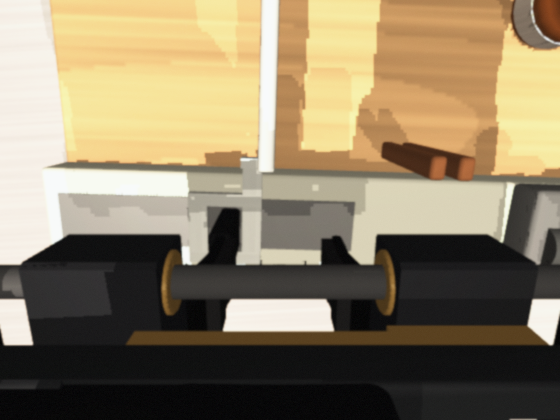

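```bash
cat >> h.py <<'E'
from scipy.spatial.transform import Rotation as Ro
YAW=-0.0885
def Rt():
    ey=np.array([-np.sin(YAW),np.cos(YAW),0]);z=np.array([0,0,-1.]);return Ro.from_matrix(np.c_[np.cross(ey,z),ey,z])
O=np.array([.4933,.0864])
def loc(p):
    c,s=np.cos(YAW),np.sin(YAW);v=np.asarray(p)[:2]-O;return np.array([c*v[0]+s*v[1],-s*v[0]+c*v[1]])*1000
def unloc(x,y):
    c,s=np.cos(YAW),np.sin(YAW);return O+np.array([c*x-s*y,s*x+c*y])/1000
def togo(x,y,z,q=True):
    s=status.get_state();R=Ro.from_rotvec(s["tool_rot"])
    p=np.array([*unloc(x,y),z/1000])
    print("t%.2f"%s["time"],"loc",loc(s["position"]).round(2),(s["position"][2]*1000).round(2),"turn",np.degrees((R.inv()*Rt()).as_rotvec()).round(2),"shift",(R.inv().apply(p-s["position"])*1000).round(1))
    c,sn=np.cos(YAW),np.sin(YAW);f=s["ft_force"];print("F loc x,y,z",round(c*f[0]+sn*f[1],2),round(-sn*f[0]+c*f[1],2),round(f[2],2),"grip",round(s["grip_width"]*87,1))
E
python3 -c "
from h import *
togo(85,-70,120)"
```

```text
t2.78 loc [ 79.97 -42.32] 120.74 turn [0.81 0.11 1.91] shift [ -4.1 -27.8   0.4]
F loc x,y,z -0.45 0.48 -0.94 grip 39.9
```

Call:
step_arm:
  rows:
    - [[0.8,0,1.9],[-2,-14,0],40]
    - [[0,0,0],[-2,-13,0],40]
    - [[0,0,0],[0,0,0],40]
    - [[0,0,0],[0,0,0],40]

```text
time: 3.12
position: [0.5747, 0.009, 0.1259]
tool_rot: [0.139, 3.129, 0.001]
ft_force: [0.8, -0.3, 0.4]
grip_width: 0.462
```

```bash
python3 -c "
from h import *
togo(85,-70,120);togo(85,-70,75)"
```

```text
t3.12 loc [ 87.9  -69.87] 125.93 turn [ 0.05  0.57 -0.02] shift [ 3.  -0.1  5.9]
F loc x,y,z 0.86 -0.23 0.4 grip 40.2
t3.12 loc [ 87.9  -69.87] 125.93 turn [ 0.05  0.57 -0.02] shift [ 3.4 -0.2 50.9]
F loc x,y,z 0.86 -0.23 0.4 grip 40.2
```

Call:
step_arm:
  rows:
    - [[0,0.5,0],[2,0,6],40]
    - [[0,0,0],[1,0,6],40]
    - [[0,0,0],[0,0,0],40]

```text
time: 3.37
position: [0.5734, 0.0079, 0.1156]
tool_rot: [0.144, 3.133, 0.003]
ft_force: [0.1, -0.1, -0.2]
grip_width: 0.464
```

```bash
python3 -c "
from h import *
togo(85,-70,75)
d=get('wrist');cv2.imwrite('pics/w4.png',d['frame'][:,:,::-1])
d=get('top');crop(d,185,190,330,290,5.5,'pics/t4.png')"
```

```text
t3.37 loc [ 86.72 -71.1 ] 115.58 turn [ 0.13  0.3  -0.18] shift [ 1.9  1.  40.6]
F loc x,y,z 0.11 -0.08 -0.21 grip 40.3
```

View pics/w4.png

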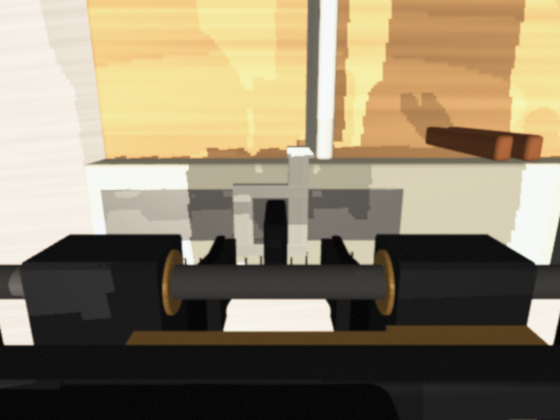

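View pics/t4.png

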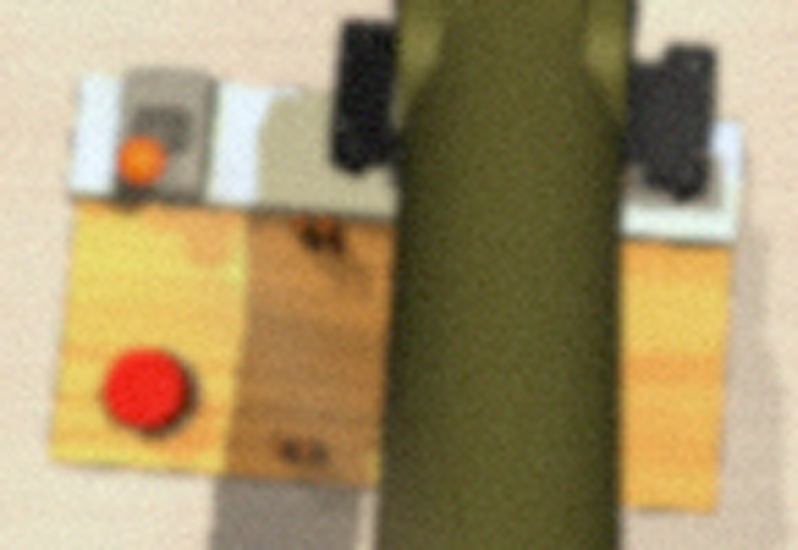

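Wrist view: knob (276,230) sits between the fingers (≈220 and 342). Descend in small rows.

Call:
step_arm:
  rows:
    - [[0,0.3,0],[1,0,10],40]
    - [[0,0,0],[1,0,10],40]
    - [[0,0,0],[0,0,10],40]
    - [[0,0,0],[0,0,5],40]
    - [[0,0,0],[0,0,0],40]

```text
time: 3.88
position: [0.5711, 0.0094, 0.0768]
tool_rot: [-0.141, -3.138, -0.004]
ft_force: [0.3, 0.0, -0.3]
grip_width: 0.461
```

```bash
python3 -c "
from h import *
togo(85,-70,73)
d=get('wrist');crop(d,90,140,420,290,2.4,'pics/w5.png',.9)"
```

```text
t3.88 loc [ 84.34 -69.85] 76.84 turn [ 0.14 -0.05 -0.08] shift [-0.7 -0.2  3.8]
F loc x,y,z 0.33 0.06 -0.35 grip 40.1
```

View pics/w5.png

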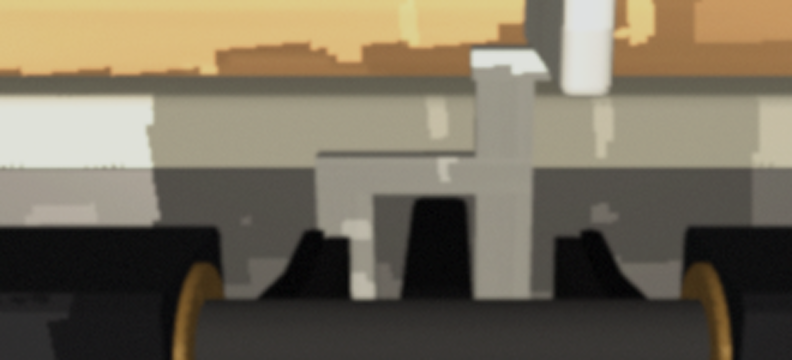

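Call:
step_arm:
  rows:
    - [[0,0,0],[0,0,3],30]
    - [[0,0,0],[0,0,1],20]
    - [[0,0,0],[0,-4,0],20]
    - [[0,0,0],[0,-4,0],20]
    - [[0,0,0],[0,-4,0],20]
    - [[0,0,0],[0,-4,0],20]
    - [[0,0,0],[0,-2,0],20]
    - [[0,0,0],[0,-2,0],20]
  grip_force: 40

```text
time: 4.6
position: [0.5701, -0.0078, 0.0732]
tool_rot: [0.138, 3.138, 0.013]
ft_force: [0.5, 6.8, -3.3]
grip_width: 0.231
```

```bash
python3 -c "
from h import *
togo(85,-100,72)
d=get('wrist');crop(d,90,140,420,290,2.4,'pics/w6.png',.9)"
```

```text
t4.60 loc [ 84.79 -87.02] 73.16 turn [0.48 0.02 0.05] shift [ -0.2 -13.    1.1]
F loc x,y,z -0.07 6.82 -3.35 grip 20.1
```

View pics/w6.png

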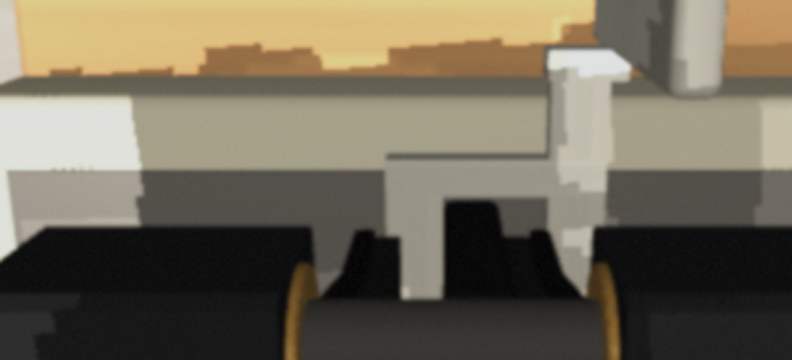

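Call:
step_arm:
  rows:
    - [[0.4,0,0],[0,-3,0],20]
    - [[0,0,0],[0,-3,0],20]
    - [[0,0,0],[0,-3,0],20]
    - [[0,0,0],[0,-3,0],20]
    - [[0,0,0],[0,-3,0],20]
    - [[0,0,0],[0,-2,0],20]

```text
time: 5.15
position: [0.5694, -0.0158, 0.0731]
tool_rot: [0.127, 3.138, 0.018]
ft_force: [0.9, 5.8, -2.4]
grip_width: 0.234
```

```bash
python3 -c "
from h import *
togo(85,-100,73)"
```

```text
t5.15 loc [ 84.86 -95.07] 73.15 turn [0.67 0.05 0.45] shift [-0.1 -4.9  0.1]
F loc x,y,z 0.4 5.9 -2.37 grip 20.4
```

Call:
step_arm:
  rows:
    - [[0.5,0,0.3],[0,-3,0],20]
    - [[0,0,0],[0,-3,0],20]
    - [[0,0,0],[0,-3,0],20]
    - [[0,0,0],[0,-3,0],20]
    - [[0,0,0],[0,-3,0],20]
    - [[0,0,0],[0,-3,0],20]

```text
time: 5.65
position: [0.5684, -0.0264, 0.0731]
tool_rot: [0.126, 3.138, 0.017]
ft_force: [0.4, 4.6, -1.8]
grip_width: 0.231
```

```bash
python3 -c "
from h import *
togo(85,-115,73)"
```

```text
t5.65 loc [  84.82 -105.74] 73.13 turn [0.63 0.05 0.48] shift [-0.1 -9.3  0. ]
F loc x,y,z 0.02 4.61 -1.82 grip 20.1
```

Call:
step_arm:
  rows:
    - [[0.5,0,0.3],[0,-3,0],20]
    - [[0,0,0],[0,-3,0],20]
    - [[0,0,0],[0,-3,0],20]
    - [[0,0,0],[0,-3,0],20]
    - [[0,0,0],[0,-3,0],20]

```text
time: 6.07
position: [0.5675, -0.0368, 0.0732]
tool_rot: [0.129, 3.138, 0.01]
ft_force: [1.3, 5.8, -1.1]
grip_width: 0.231
```

Call:
step_arm:
  rows:
    - [[0,0,0],[0,-3,0],20]
    - [[0,0,0],[0,-3,0],20]

```text
time: 6.23
position: [0.5672, -0.041, 0.0732]
tool_rot: [0.127, 3.138, 0.013]
ft_force: [0.4, 5.7, -2.1]
grip_width: 0.23
```

Call:
step_arm:
  rows:
    - [[0,0,0],[0,-3,0],20]
    - [[0,0,0],[0,-3,0],20]

```text
time: 6.4
position: [0.5667, -0.0452, 0.0731]
tool_rot: [0.125, 3.138, 0.015]
ft_force: [1.2, 4.7, -1.7]
grip_width: 0.23
```

Call:
step_arm:
  rows:
    - [[0,0,0],[0,-3,0],20]
    - [[0,0,0],[0,-3,0],20]

```text
time: 6.57
position: [0.5664, -0.0494, 0.0731]
tool_rot: [0.122, 3.139, 0.018]
ft_force: [0.1, 5.1, -2.2]
grip_width: 0.227
```

Call:
step_arm:
  rows:
    - [[0,0,0],[0,-3,0],20]

```text
time: 6.65
position: [0.5662, -0.0516, 0.0731]
tool_rot: [0.121, 3.139, 0.019]
ft_force: [1.3, 5.0, -1.7]
grip_width: 0.23
```

Call:
step_arm:
  rows:
    - [[0,0,0],[0,-3,0],20]

```text
time: 6.73
position: [0.566, -0.0537, 0.0731]
tool_rot: [0.12, 3.139, 0.02]
ft_force: [-0.4, 5.1, -1.1]
grip_width: 0.232
```

Call:
step_arm:
  rows:
    - [[0,0,0],[0,-3,0],20]

```text
time: 6.82
position: [0.5659, -0.0558, 0.0731]
tool_rot: [0.119, 3.139, 0.022]
ft_force: [0.9, 6.3, -1.5]
grip_width: 0.234
```

Call:
step_arm:
  rows:
    - [[0.4,0,0.2],[0,-3,0],20]

```text
time: 6.9
position: [0.5656, -0.0583, 0.0731]
tool_rot: [-0.125, -3.139, -0.012]
ft_force: [0.0, 5.4, -0.8]
grip_width: 0.231
```

Call:
step_arm:
  rows:
    - [[0,0,0],[0,-3,0],20]

```text
time: 6.98
position: [0.5655, -0.0592, 0.0731]
tool_rot: [-0.123, -3.139, -0.015]
ft_force: [1.5, 8.9, -1.5]
grip_width: 0.229
```

Call:
step_arm:
  rows:
    - [[0,0,0],[0,-3,0],20]

```text
time: 7.07
position: [0.5655, -0.0594, 0.0731]
tool_rot: [-0.121, -3.139, -0.02]
ft_force: [1.0, 9.3, -1.7]
grip_width: 0.231
```

Call:
step_arm:
  rows:
    - [[0.4,0,0.2],[0,-4,0],20]
    - [[0,0,0],[0,-4,0],20]
    - [[0,0,0],[0,-4,0],20]

```text
time: 7.32
position: [0.5655, -0.0597, 0.0731]
tool_rot: [-0.117, -3.138, -0.029]
ft_force: [1.8, 10.3, -1.8]
grip_width: 0.229
```

```bash
python3 -c "
from h import *
togo(85,-45,73)
d=get('wrist');cv2.imwrite('pics/w7.png',d['frame'][:,:,::-1])"
```

```text
t7.32 loc [  84.84 -139.2 ] 73.09 turn [ 1.05 -0.12  0.79] shift [-1.5 94.2  1.8]
F loc x,y,z 0.85 10.43 -1.82 grip 19.9
```

View pics/w7.png

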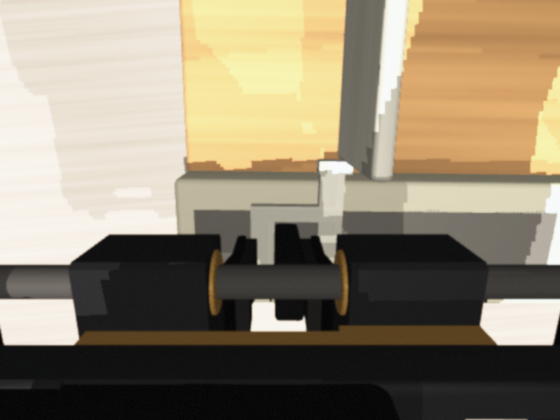

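Call:
step_arm:
  rows:
    - [[0,0,0],[0,3,0],20]
    - [[0.9,0,0.7],[0,3,0],20]
    - [[0,0,0],[0,4,0],20]
    - [[0,0,0],[0,5,0],20]
    - [[0,0,0],[0,5,0],20]
    - [[0,0,0],[0,6,0],20]
    - [[0,0,0],[0,6,0],20]
    - [[0,0,0],[0,6,0],20]
    - [[0,0,0],[0,6,0],20]
    - [[0,0,0],[0,6,0],20]

```text
time: 8.2
position: [0.5689, -0.0256, 0.0738]
tool_rot: [-0.153, -3.136, 0.032]
ft_force: [-0.7, -5.7, 0.2]
grip_width: 0.23
```

```bash
python3 -c "
from h import *
togo(85,-38,73)"
```

```text
t8.20 loc [  85.18 -104.9 ] 73.83 turn [-1.17 -0.07 -0.53] shift [ 0.8 66.9 -0.5]
F loc x,y,z -0.23 -5.77 0.19 grip 20.0
```

Call:
step_arm:
  rows:
    - [[-0.9,0,-0.4],[0,6,0],20]
    - [[0,0,0],[0,6,0],20]
    - [[0,0,0],[0,6,0],20]
    - [[0,0,0],[0,6,0],20]
    - [[-0.3,0,0],[0,6,0],20]
    - [[0,0,0],[0,6,0],20]
    - [[0,0,0],[0,6,0],20]
    - [[0,0,0],[0,6,0],20]
    - [[-0.3,0,0],[0,6,0],20]
    - [[0,0,0],[0,6,0],20]

```text
time: 9.03
position: [0.5728, 0.0179, 0.0739]
tool_rot: [-0.161, -3.134, 0.018]
ft_force: [-0.7, -5.3, 0.6]
grip_width: 0.23
```

```bash
python3 -c "
from h import *
togo(85,-38,73)"
```

```text
t9.03 loc [ 85.25 -61.25] 73.89 turn [-0.67 -0.19 -0.8 ] shift [ 0.6 23.3  0.6]
F loc x,y,z -0.27 -5.31 0.64 grip 20.0
```

Call:
step_arm:
  rows:
    - [[-0.6,0,-0.7],[0,6,0],20]
    - [[0,0,0],[0,6,0],20]
    - [[0,0,0],[0,6,0],20]
    - [[0,0,0],[0,6,0],20]
    - [[0,0,0],[0,4,0],20]

```text
time: 9.45
position: [0.5746, 0.0385, 0.0739]
tool_rot: [-0.149, -3.133, 0.014]
ft_force: [-0.6, -4.7, 1.0]
grip_width: 0.231
```

```bash
python3 -c "
from h import *
togo(85,-44,120)"
```

```text
t9.45 loc [ 85.21 -40.49] 73.9 turn [-0.51 -0.29 -0.38] shift [  0.4  -3.9 -46.1]
F loc x,y,z -0.16 -4.76 0.97 grip 20.1
```

Call:
step_arm:
  rows:
    - [[0,0,0],[0,-4,0],20]
    - [[0,0,0],[0,0,0],32]
    - [[-0.4,0,-0.3],[0,0,-2],32]
    - [[0,0,0],[0,0,-8],32]
    - [[0,0,0],[0,0,-12],32]
    - [[0,0,0],[0,0,-15],32]
    - [[0,0,0],[0,0,-25],32]
    - [[0,0,0],[15,0,-30],32]
    - [[0,0,0],[20,0,-30],32]
    - [[0,0,0],[20,0,-10],32]
    - [[0,0,0],[0,0,0],32]

```text
time: 10.37
position: [0.5191, 0.045, 0.2187]
tool_rot: [-0.136, -3.136, -0.015]
ft_force: [0.9, -0.6, -0.4]
grip_width: 0.366
```

```bash
python3 -c "
from h import *
togo(85,-44,120)
d=get('wrist');cv2.imwrite('pics/w8.png',d['frame'][:,:,::-1])"
```

```text
t10.37 loc [ 29.32 -38.98] 218.75 turn [ 0.53 -0.17  0.11] shift [-56.   -6.   98.5]
F loc x,y,z 0.91 -0.5 -0.42 grip 31.8
```

View pics/w8.png

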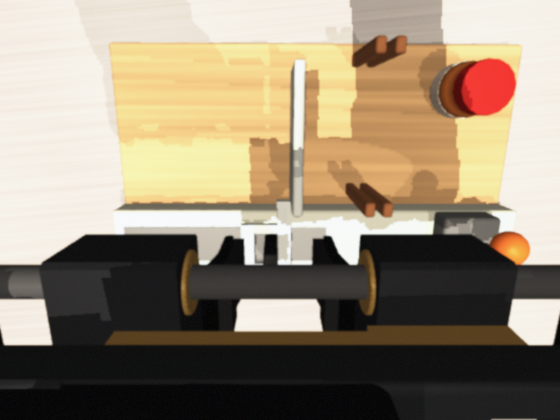

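Call:
step_arm:
  rows:
    - [[0.4,0,0],[-20,0,-12],32]
    - [[0,0,0],[-22,0,-10],32]
    - [[0,0,0],[-22,0,-5],32]
    - [[0,0,0],[-14,0,0],32]
    - [[0,0,0],[0,0,0],32]

```text
time: 10.83
position: [0.6016, 0.039, 0.2482]
tool_rot: [0.131, 3.137, 0.009]
ft_force: [-1.0, -0.1, -0.2]
grip_width: 0.367
```

```bash
python3 -c "
from h import *
togo(85,-44,120)
d=get('wrist');cv2.imwrite('pics/w9.png',d['frame'][:,:,::-1]);crop(d,180,125,380,235,4,'pics/w9a.png',.9);crop(d,130,110,230,210,5,'pics/w9b.png',.9)"
```

```text
t10.83 loc [112.04 -37.6 ] 248.2 turn [0.35 0.12 0.27] shift [ 27.3  -7.  128.1]
F loc x,y,z -0.94 -0.2 -0.19 grip 31.9
```

View pics/w9.png

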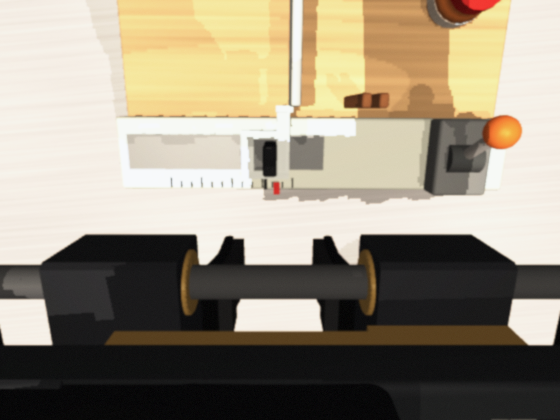

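View pics/w9a.png

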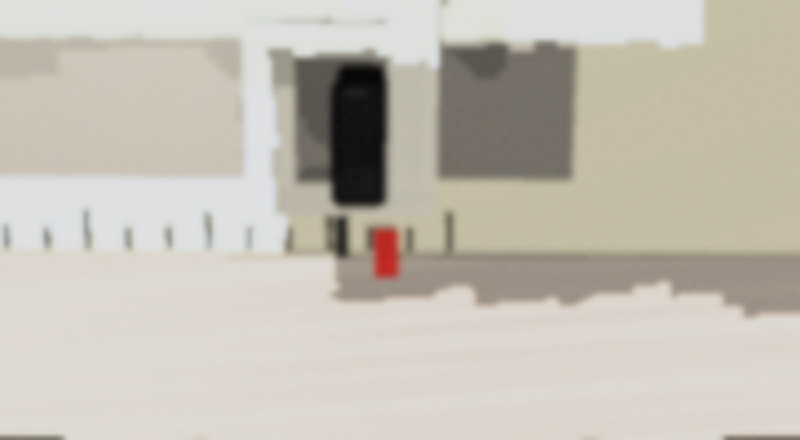

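```bash
python3 - <<'E'
from h import *
d=get('wrist');crop(d,255,165,305,200,15,'pics/w10.png',.9)
f=d["frame"].astype(int)
m=(f[:,:,0]>120)&(f[:,:,1]<90)&(f[:,:,2]<90);m[:,:255]=0;m[:,305:]=0;m[:165]=0;m[210:]=0
v,u=np.nonzero(m);print(len(u),u.mean(),v.mean(),u.min(),u.max(),v.min(),v.max())
for r in range(176,195): print(r,f[r,258:302].sum(1)//3)
E
```

```text
58 275.8448275862069 188.8448275862069 273 278 184 194
176 [200 200 201 193 156  91  43  30  28  26  29  28  29  28  27  31  37  72
 137 183 201 203 203 202 203 202 203 203 204 203 205 205 205 206 204 205
 205 205 204 204 205 205 205 204]
177 [199 199 201 195 173 134  91  67  63  62  64  64  64  63  65  67  81 122
 168 195 203 204 204 205 204 204 204 205 205 206 206 205 204 202 203 203
 204 205 204 205 204 204 204 205]
178 [200 201 200 199 193 175 152 133 130 133 135 135 135 135 136 136 148 174
 193 203 203 205 205 206 207 206 207 205 206 206 206 206 202 196 190 197
 203 204 205 205 205 205 204 205]
179 [201 201 198 192 189 187 177 168 170 179 188 190 191 190 189 191 194 197
 203 204 205 205 205 206 205 207 206 205 206 207 206 204 195 174 162 181
 199 205 204 205 205 205 204 204]
180 [204 201 192 174 162 161 150 138 149 179 198 203 204 201 202 201 201 201
 202 202 204 205 205 204 206 205 205 205 205 206 206 203 190 155 133 166
 197 204 205 204 206 205 205 204]
181 [205 202 189 154 121 112  93  79 111 168 197 203 198 193 190 190 189 190
 190 190 194 202 204 203 202 203 204 206 205 205
[... 1750 characters left out ...]
9 160 163 167 168 168 167 162 143 114  99
  99 102 110 134 155 164 165 166 166 167 166 168 168 168 167 167 167 164
 166 166 166 164 164 163 164 164]
192 [241 240 241 241 237 219 183 170 171 170 170 170 171 170 165 144 117 103
 101 104 116 138 158 168 168 167 169 168 168 168 168 169 167 167 167 165
 165 165 165 165 164 164 163 164]
193 [241 241 241 240 237 219 184 170 169 170 170 170 169 169 165 145 113 101
 102 104 114 137 155 165 166 166 165 164 164 164 164 162 162 163 162 161
 162 161 162 161 161 161 161 162]
194 [240 240 240 240 237 218 183 169 168 167 167 167 166 166 161 144 117 107
 108 108 116 134 154 161 162 162 161 162 161 161 163 162 161 161 161 161
 162 160 160 161 162 160 161 162]
```

View pics/w10.png

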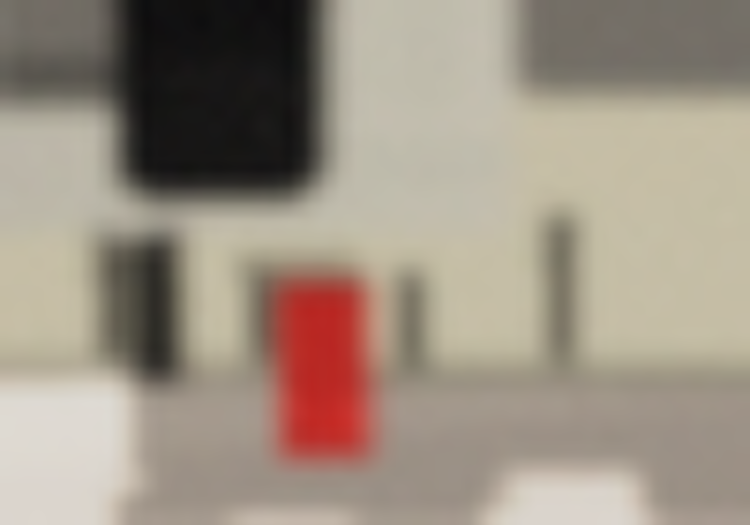

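Pointer is 11.1 px ≈ 11.1 mm short of the marker (tick scale 10.05 px / 10 mm). Re-enter around the knob and push the remainder (TCP target y ≈ −29.4 under push).

Call:
step_arm:
  rows:
    - [[0.3,0,0.2],[14,-4,15],36]
    - [[0,0,0],[13,-3,20],36]
    - [[0,0,0],[0,0,30],36]
    - [[0,0,0],[0,0,30],36]
    - [[0,0,0],[0,0,15],36]
    - [[0,0,0],[0,0,0],36]

```text
time: 11.43
position: [0.5658, 0.0356, 0.1339]
tool_rot: [-0.135, -3.136, -0.006]
ft_force: [-0.2, -0.2, -0.6]
grip_width: 0.412
```

```bash
python3 -c "
from h import *
togo(85,-45,74)"
```

```text
t11.43 loc [ 76.66 -44.2 ] 133.94 turn [ 0.2  -0.14  0.13] shift [-8.5 -1.  59.9]
F loc x,y,z -0.22 -0.18 -0.58 grip 35.8
```

Call:
step_arm:
  rows:
    - [[0,0,0],[-8,-1,5],36]
    - [[0,0,0],[0,0,10],36]
    - [[0,0,0],[0,0,10],36]
    - [[0,0,0],[0,0,0],36]

```text
time: 11.77
position: [0.5739, 0.0345, 0.1089]
tool_rot: [-0.134, -3.138, -0.008]
ft_force: [0.2, -0.6, -0.1]
grip_width: 0.414
```

```bash
python3 -c "
from h import *
togo(85,-45,74)"
```

```text
t11.77 loc [ 84.88 -44.56] 108.9 turn [ 0.28 -0.07  0.17] shift [-0.2 -0.6 34.9]
F loc x,y,z 0.23 -0.58 -0.09 grip 36.0
```

Call:
step_arm:
  rows:
    - [[0.2,0,0],[0,0,10],36]
    - [[0,0,0],[0,0,10],36]
    - [[0,0,0],[0,0,10],36]
    - [[0,0,0],[0,0,4],36]
    - [[0,0,0],[0,0,0],20]
    - [[0,0,0],[0,0,0],20]
    - [[0,0,0],[0,0,0],20]

```text
time: 12.35
position: [0.5749, 0.0347, 0.072]
tool_rot: [0.134, 3.138, 0.002]
ft_force: [0.2, 0.2, 0.9]
grip_width: 0.28
```

```bash
python3 -c "
from h import *
togo(85,-29.4,74)"
```

```text
t12.35 loc [ 85.82 -44.24] 72.0 turn [0.07 0.01 0.18] shift [ 0.8 14.8 -2. ]
F loc x,y,z 0.17 0.23 0.94 grip 24.3
```

Call:
step_arm:
  rows:
    - [[0,0,0],[0,0,0],20]
    - [[0,0,0],[0,3,0],20]
    - [[0,0,0],[0,4,0],20]
    - [[0,0,0],[0,4,0],20]
    - [[0,0,0],[0,4,0],20]

```text
time: 12.77
position: [0.5764, 0.0443, 0.0728]
tool_rot: [0.141, 3.137, -0.009]
ft_force: [-0.2, -4.5, -1.1]
grip_width: 0.23
```

```bash
python3 -c "
from h import *
togo(85,-29.4,74)"
```

```text
t12.77 loc [ 86.48 -34.64] 72.77 turn [-0.33  0.07 -0.06] shift [ 1.5  5.2 -1.3]
F loc x,y,z 0.21 -4.49 -1.11 grip 20.0
```

Call:
step_arm:
  rows:
    - [[0,0,0],[0,3,0],20]
    - [[0,0,0],[0,3,0],20]

```text
time: 12.93
position: [0.5767, 0.0469, 0.0727]
tool_rot: [0.144, 3.138, -0.017]
ft_force: [-0.8, -5.3, -0.7]
grip_width: 0.231
```

```bash
python3 -c "
from h import *
togo(85,-29.4,74)"
```

```text
t12.93 loc [ 86.51 -31.94] 72.74 turn [-0.61  0.05 -0.18] shift [ 1.5  2.5 -1.3]
F loc x,y,z -0.31 -5.36 -0.72 grip 20.1
```

Call:
step_arm:
  rows:
    - [[0,0,0],[0,3,0],20]

```text
time: 13.02
position: [0.5768, 0.0483, 0.0727]
tool_rot: [-0.146, -3.138, 0.02]
ft_force: [0.0, -4.6, -0.2]
grip_width: 0.231
```

```bash
python3 -c "
from h import *
togo(85,-29.4,74)
d=get('wrist');crop(d,220,200,340,270,6,'pics/w11.png',1)"
```

```text
t13.02 loc [ 86.52 -30.57] 72.7 turn [-0.74  0.03 -0.24] shift [ 1.5  1.1 -1.3]
F loc x,y,z 0.43 -4.62 -0.23 grip 20.1
```

View pics/w11.png

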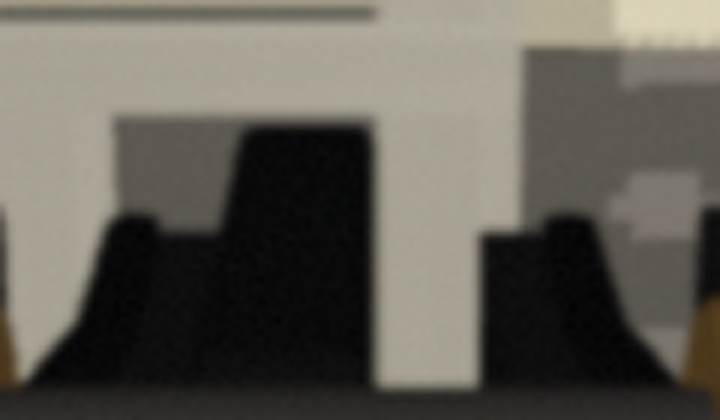

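Call:
step_arm:
  rows:
    - [[0,0,0],[0,-4,0],20]
    - [[0,0,0],[0,0,0],36]
    - [[-0.5,0,0],[0,0,-2],36]
    - [[0,0,0],[0,0,-8],36]
    - [[0,0,0],[0,0,-12],36]
    - [[0,0,0],[0,0,-15],36]
    - [[0,0,0],[0,0,-25],36]
    - [[0,0,0],[0,0,-35],36]
    - [[0,0,0],[-10,0,-35],36]
    - [[0,0,0],[-15,0,-30],36]
    - [[0,0,0],[0,0,0],36]

```text
time: 13.98
position: [0.6011, 0.049, 0.2494]
tool_rot: [0.137, 3.135, 0.01]
ft_force: [0.2, -0.3, -0.5]
grip_width: 0.412
```

```bash
cat > meas.py <<'E'
from h import *
import sys
d=get('wrist');n=sys.argv[1]
togo(85,-45,120)
cv2.imwrite(f'pics/{n}.png',d['frame'][:,:,::-1])
f=d["frame"].astype(int)
m=(f[:,:,0]>110)&(f[:,:,1]<90)&(f[:,:,2]<90);m[:,:200]=0;m[:,350:]=0
v,u=np.nonzero(m);
if len(u):
    cu,cv=int(u.mean()),int(v.mean());print(len(u),u.mean(),v.mean(),v.min(),v.max())
    crop(d,cu-25,cv-20,cu+25,cv+15,15,f'pics/{n}z.png',.9)
    print("crop origin",cu-25,cv-20)
E
python3 meas.py w12
```

```text
t14.03 loc [108.98 -27.85] 247.12 turn [ 0.35 -0.02  0.06] shift [ 24.  -17.9 127. ]
F loc x,y,z 0.21 0.45 0.68 grip 35.9
82 285.890243902439 176.0487804878049 96 332
crop origin 260 156
```

View pics/w12z.png

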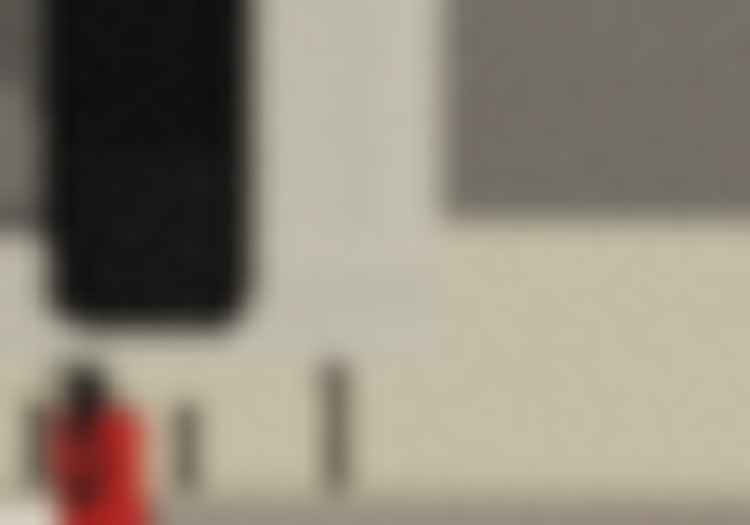

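View pics/w12.png

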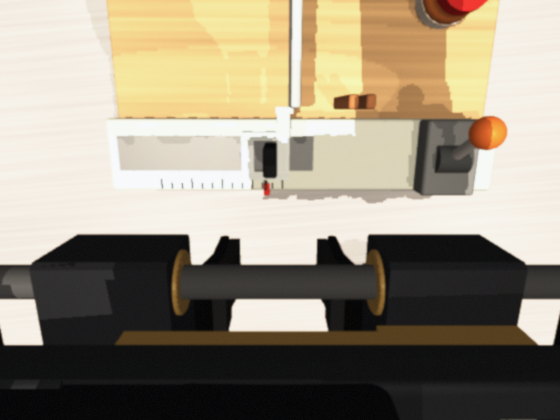

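```bash
python3 - <<'E'
from h import *
im=cv2.imread('pics/w12.png')
c=im[178:198,250:280];cv2.imwrite('pics/w12y.png',cv2.resize(c,None,fx=26,fy=26,interpolation=cv2.INTER_NEAREST))
for r in range(180,194): print(r,im[r,258:276,2], im[r,258:276,1])
E
```

```text
180 [215 216 216 212 202 177 146 126 142 183 209 215 216 216 215 215 217 217] [208 209 209 206 196 171 141 121 137 177 202 209 209 209 208 209 210 210]
181 [219 217 214 207 192 162 114  73  96 159 202 214 216 214 214 215 217 218] [212 210 206 201 185 155 109  70  91 150 192 206 209 207 206 208 209 210]
182 [218 217 209 191 172 147 105  62  83 144 188 208 211 202 194 204 215 218] [211 210 201 185 165 137  91  50  62 116 163 191 201 194 186 196 207 211]
183 [219 218 209 174 137 131 107  72 102 155 186 205 208 179 154 185 212 218] [211 210 202 168 125 101  70  38  45  74 113 161 188 169 147 177 205 210]
184 [218 218 210 170 128 131 115  93 127 173 198 208 206 170 140 177 211 219] [211 211 202 163 112  83  52  35  36  48  78 136 176 157 132 170 203 211]
185 [218 217 209 170 130 139 132 116 137 176 201 209 206 171 140 179 212 218] [211 210 201 163 111  80  50  37  37  43  69 129 172 158 132 170 204 210]
186 [217 217 208 168 131 143 143 132 142 170 199 209 206 170 139 177 210 218] [209 210 201 161 111  80  51  38  38  41  68 129 173 157 132 170 203 210]
187 [212 213 204 169 133 140 136 126
[... 327 characters left out ...]
5 172 176 181 182] [205 205 203 198 184 140  71  38  39  41  57 101 144 162 163 167 173 174]
190 [234 234 234 233 231 212 182 170 179 193 199 188 171 171 171 170 171 172] [228 228 227 226 219 170  87  43  41  43  51  85 129 155 161 160 160 161]
191 [244 245 244 244 242 231 209 201 201 203 205 193 179 178 180 180 180 179] [239 239 239 239 233 190  99  49  45  44  52  86 133 160 167 167 168 167]
192 [247 246 246 246 244 233 214 207 206 208 208 199 185 182 183 181 180 182] [242 242 241 242 236 196 103  50  44  46  58  94 139 164 169 169 167 169]
193 [246 247 247 246 245 234 214 206 207 205 205 195 184 178 177 177 176 176] [241 241 242 241 236 198 108  54  49  48  61 101 142 161 165 165 164 164]
```

View pics/w12y.png

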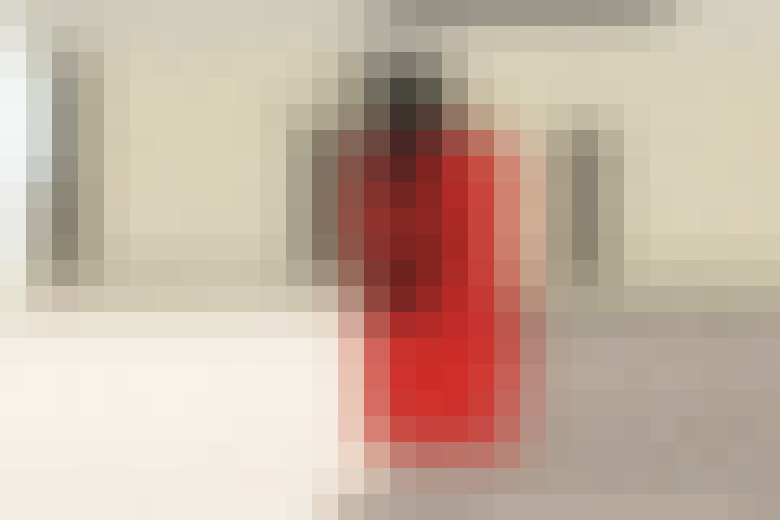

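Call:
step_arm:
  rows:
    - [[0,0,0],[12,-4,15],36]
    - [[0,0,0],[12,-3,25],36]
    - [[0,0,0],[0,0,30],36]
    - [[0,0,0],[0,0,30],36]
    - [[0,0,0],[0,0,15],36]
    - [[0,0,0],[0,0,0],36]
    - [[0,0,0],[0,0,0],36]

```text
time: 14.62
position: [0.572, 0.0471, 0.1306]
tool_rot: [0.135, 3.136, 0.016]
ft_force: [0.0, 0.2, 0.8]
grip_width: 0.409
```

```bash
python3 -c "
from h import *
togo(85,-34.6,73)"
```

```text
t14.62 loc [ 81.82 -32.21] 130.59 turn [0.61 0.12 0.14] shift [-3.  -3.  57.6]
F loc x,y,z 0.02 0.21 0.84 grip 35.6
```

Call:
step_arm:
  rows:
    - [[0.5,0,0],[-3,-3,10],36]
    - [[0,0,0],[0,0,10],36]
    - [[0,0,0],[0,0,10],36]
    - [[0,0,0],[0,0,0],36]

```text
time: 14.95
position: [0.5767, 0.0444, 0.1011]
tool_rot: [0.134, 3.132, 0.004]
ft_force: [-0.8, -0.2, -1.0]
grip_width: 0.413
```

```bash
python3 -c "
from h import *
togo(85,-34.6,73)"
```

```text
t14.95 loc [ 86.78 -34.46] 101.14 turn [0.16 0.37 0.18] shift [ 2.  -0.2 28.1]
F loc x,y,z -0.81 -0.27 -1.02 grip 35.9
```

Call:
step_arm:
  rows:
    - [[0,0.3,0],[1,0,9],36]
    - [[0,0,0],[0,0,9],36]
    - [[0,0,0],[0,0,7],36]
    - [[0,0,0],[0,0,2],36]
    - [[0,0,0],[0,0,0],20]
    - [[0,0,0],[0,0,0],20]
    - [[0,0,0],[0,0,0],20]
    - [[0,0,0],[0,0,0],20]

```text
time: 15.62
position: [0.5765, 0.0445, 0.0716]
tool_rot: [0.134, 3.137, 0.004]
ft_force: [-0.2, 1.1, 0.4]
grip_width: 0.254
```

```bash
python3 -c "
from h import *
togo(85,-29.5,73)"
```

```text
t15.62 loc [ 86.6  -34.37] 71.59 turn [0.16 0.09 0.17] shift [ 1.6  4.9 -1.4]
F loc x,y,z -0.33 1.1 0.37 grip 22.1
```

Call:
step_arm:
  rows:
    - [[0,0,0],[0,0,0],20]
    - [[-0.5,0,0],[0,3,0],20]
    - [[0,0,0],[0,1,0],20]

```text
time: 15.87
position: [0.5776, 0.0487, 0.0727]
tool_rot: [0.135, 3.135, 0.02]
ft_force: [-0.2, -0.0, -0.8]
grip_width: 0.232
```

```bash
python3 -c "
from h import *
togo(85,-29.5,73)"
```

```text
t15.87 loc [ 87.29 -30.12] 72.65 turn [0.74 0.19 0.16] shift [ 2.3  0.6 -0.3]
F loc x,y,z -0.18 -0.03 -0.77 grip 20.2
```

Call:
step_arm:
  rows:
    - [[1.3,0,0],[0,-1,0],20]
    - [[0,0,0],[0,0,0],20]

```text
time: 16.03
position: [0.5778, 0.0478, 0.0731]
tool_rot: [0.135, 3.135, -0.018]
ft_force: [0.7, 0.2, -0.6]
grip_width: 0.228
```

```bash
python3 -c "
from h import *
togo(85,-29.5,73)"
```

```text
t16.03 loc [ 87.6 -31. ] 73.1 turn [-0.63  0.24  0.12] shift [2.6 1.5 0.1]
F loc x,y,z 0.66 0.27 -0.63 grip 19.8
```

Tilt is now as in the previous push. Push in small rows.

Call:
step_arm:
  rows:
    - [[0,0,0],[0,2,0],20]

```text
time: 16.12
position: [0.578, 0.0492, 0.0731]
tool_rot: [0.135, 3.135, -0.02]
ft_force: [-1.3, -3.8, -0.2]
grip_width: 0.23
```

```bash
python3 -c "
from h import *
togo(85,-29.5,73)"
```

```text
t16.12 loc [ 87.67 -29.61] 73.15 turn [-0.71  0.25  0.13] shift [2.7 0.1 0.1]
F loc x,y,z -0.93 -3.91 -0.22 grip 20.0
```

Call:
step_arm:
  rows:
    - [[0,0,0],[0,-4,0],20]
    - [[0,0,0],[0,0,0],36]
    - [[-0.5,0,0],[0,0,-2],36]
    - [[0,0,0],[0,0,-8],36]
    - [[0,0,0],[0,0,-12],36]
    - [[0,0,0],[0,0,-15],36]
    - [[0,0,0],[-10,0,-25],36]
    - [[0,0,0],[-25,0,-10],36]
    - [[0,0,0],[-20,0,0],36]
    - [[0,0,0],[0,0,0],36]

```text
time: 16.95
position: [0.6334, 0.0415, 0.1552]
tool_rot: [0.133, 3.132, 0.0]
ft_force: [-0.8, -0.2, -0.3]
grip_width: 0.413
```

```bash
python3 meas.py w13
```

```text
t17.00 loc [142.37 -32.4 ] 155.33 turn [0.03 0.31 0.18] shift [ 57.6 -12.4  35. ]
F loc x,y,z -0.3 0.58 0.61 grip 35.6
138 269.6014492753623 170.82608695652175 163 179
crop origin 244 150
```

View pics/w13.png

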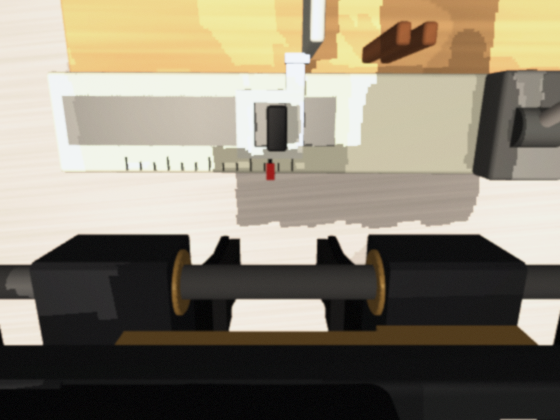

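```bash
python3 - <<'E'
from h import *
im=cv2.imread('pics/w13.png')
cv2.imwrite('pics/w13y.png',cv2.resize(im[152:184,250:298],None,fx=16,fy=16,interpolation=cv2.INTER_CUBIC))
print("cols 254..296")
for r in range(154,182): print(r,im[r,260:282,2], im[r,260:282,1])
print(im[162,240:300,1])
E
```

```text
cols 254..296
154 [227 227 222 199 170 162 161 161 160 161 161 161 162 162 162 162 161 162
 162 163 162 162] [230 229 225 200 167 157 157 156 156 157 157 157 157 158 158 157 157 157
 157 159 158 158]
155 [184 182 181 172 164 162 161 163 162 162 161 164 163 163 163 162 162 164
 163 163 162 162] [182 181 179 170 160 158 157 158 157 157 157 158 159 158 158 157 158 159
 158 158 158 158]
156 [163 162 163 162 161 163 163 163 164 163 163 163 163 162 163 163 163 163
 164 162 163 163] [159 159 159 158 157 157 158 157 159 158 159 158 158 158 159 158 158 158
 159 159 159 159]
157 [162 163 162 161 163 161 161 160 159 157 157 158 159 162 164 163 163 163
 163 163 164 163] [157 157 157 156 158 156 156 156 153 152 151 153 155 158 159 160 159 159
 159 158 161 159]
158 [164 165 166 165 163 165 161 150 135 128 126 131 148 160 164 166 165 165
 164 164 165 164] [158 159 160 160 158 159 155 146 131 124 121 127 144 154 159 161 161 161
 159 160 160 160]
159 [168 169 169 168 167 168 162 136  94  68  63  84 130 160 168 167 168 168
 167 167 166 167] [161 163 162 161 161 162 156 132  92  65  61  81 126 155 162 
[... 3666 characters left out ...]
0 159 160 157 144 112  79  67  66  66  67  67  78 108 139 153 155
 155 156 154 155]
180 [171 170 170 169 168 167 165 162 161 161 160 162 159 161 160 163 164 165
 164 164 165 164] [159 159 157 158 155 150 134 119 113 112 111 113 112 118 131 147 152 153
 153 153 153 153]
181 [167 167 167 166 165 165 165 164 164 162 163 162 162 161 162 163 164 163
 163 162 162 161] [155 155 155 154 152 152 150 146 146 144 143 143 143 143 147 152 152 152
 151 150 150 150]
[194 193 194 193 193 194 194 192 178 140  90 100 138 157 163 162 162 163
 162 161 163 162 158 150 136 139 134 108  64  28  23  49  96 130 147 158
 159 147 140 150 159 162 162 162 162 162 162 163 162 158 138  99  84 126
 158 171 176 177 178 179]
```

View pics/w13y.png

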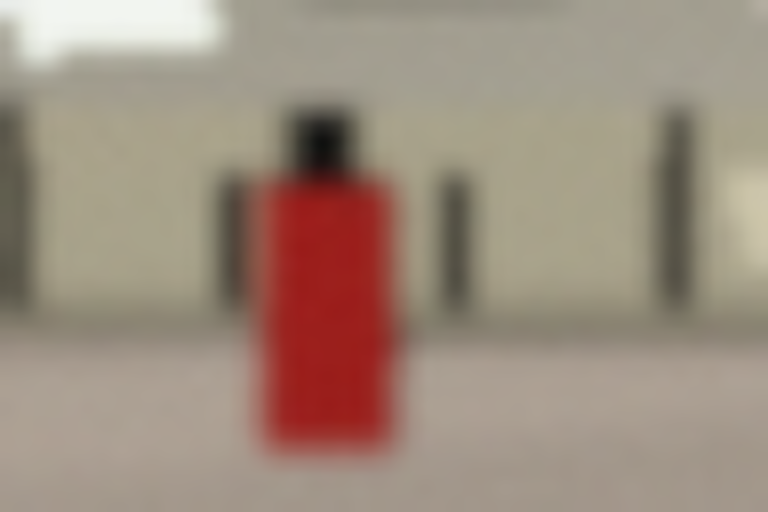

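```bash
python3 - <<'E'
from h import *
im=cv2.imread('pics/w13.png')
cv2.imwrite('pics/w13x.png',cv2.resize(im[80:185,225:325],None,fx=5.5,fy=5.5,interpolation=cv2.INTER_CUBIC))
print(im[110,240:310,1]);print(im[140,240:310,1])
E
```

```text
[245 245 245 245 245 245 245 245 245 245 245 245 241 215 153 154 182 189
 188 190 189 189 188 188 184 160 109  50  40  50  56  59  56  57  55  54
  51  52  48  50  49  47  46  42  39  30  53 113 154 162 160 161 160 160
 160 161 167 181 196 210 232 243 241 220 179 174 177 178 177 174]
[245 245 245 245 245 245 245 245 245 245 245 245 242 223 165 142 167 181
 185 185 185 184 185 184 184 175 130  60  36  46  48  50  49  49  44  44
  42  40  40  40  36  35  33  32  25  24  57 115 151 161 160 159 160 162
 159 164 180 196 210 232 243 242 227 184 166 171 173 172 174 172]
```

View pics/w13x.png

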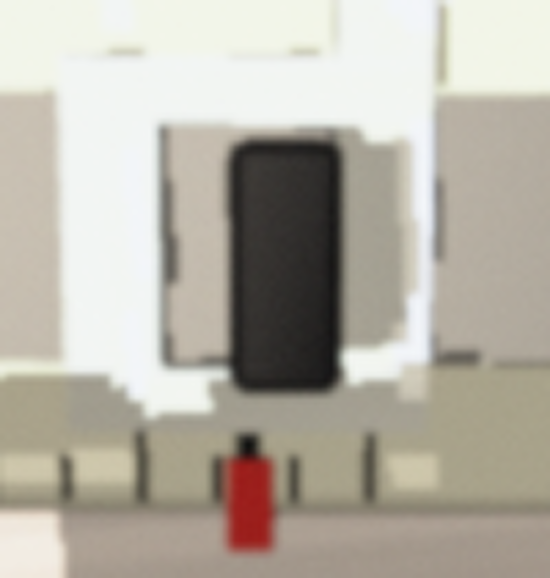

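Pointer centre 269.6 px vs marker 270.0 px (≈0.25 mm), knob at guide-side slot end. Now the lever; close the fingers and go over to its −x side.

Call:
step_arm:
  rows:
    - [[0,0,0],[0,0,-30],0]
    - [[0,0,0],[0,0,-30],0]
    - [[0,0,0],[10,20,-10],0]
    - [[0,0,0],[20,28,0],0]
    - [[0,0,0],[20,28,0],0]
    - [[0,0,0],[20,28,0],0]
    - [[0,0,0],[20,28,0],0]
    - [[0,0,0],[20,20,0],0]
    - [[0,0,0],[10,8,0],0]
    - [[0,0,0],[0,0,0],0]
    - [[0,0,0],[0,0,0],0]

```text
time: 17.92
position: [0.5126, 0.2144, 0.2317]
tool_rot: [-0.142, -3.138, 0.001]
ft_force: [1.0, -1.4, -0.3]
grip_width: 0.007
```

```bash
python3 -c "
from h import *
togo(15,136,200)"
```

```text
t17.92 loc [  7.87 129.18] 231.69 turn [-0.04 -0.03 -0.12] shift [-7.1  6.8 31.7]
F loc x,y,z 1.13 -1.29 -0.26 grip 0.6
```

Call:
step_arm:
  rows:
    - [[0,0,0],[-3,6,20],0]
    - [[0,0,0],[-2,2,25],0]
    - [[0,0,0],[0,0,25],0]
    - [[0,0,0],[0,0,20],0]
    - [[0,0,0],[0,0,10],0]
    - [[0,0,0],[0,0,0],0]
    - [[0,0,0],[0,0,0],0]

```text
time: 18.5
position: [0.5242, 0.2119, 0.1316]
tool_rot: [0.162, 3.131, -0.003]
ft_force: [0.6, 0.2, 0.5]
grip_width: 0.005
```

```bash
python3 -c "
from h import *
togo(15,136,114)
d=get('wrist');cv2.imwrite('pics/w14.png',d['frame'][:,:,::-1])
d=get('scene');crop(d,215,85,395,235,4,'pics/s14.png')"
```

```text
t18.50 loc [ 19.67 127.77] 131.55 turn [-0.09  0.35 -0.86] shift [ 4.9  8.2 17.5]
F loc x,y,z 0.56 0.23 0.48 grip 0.5
```

View pics/w14.png

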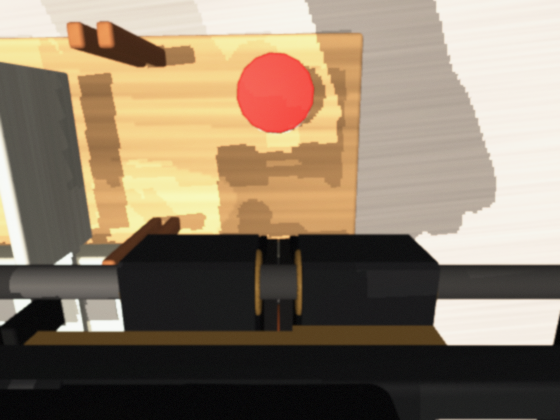

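View pics/s14.png

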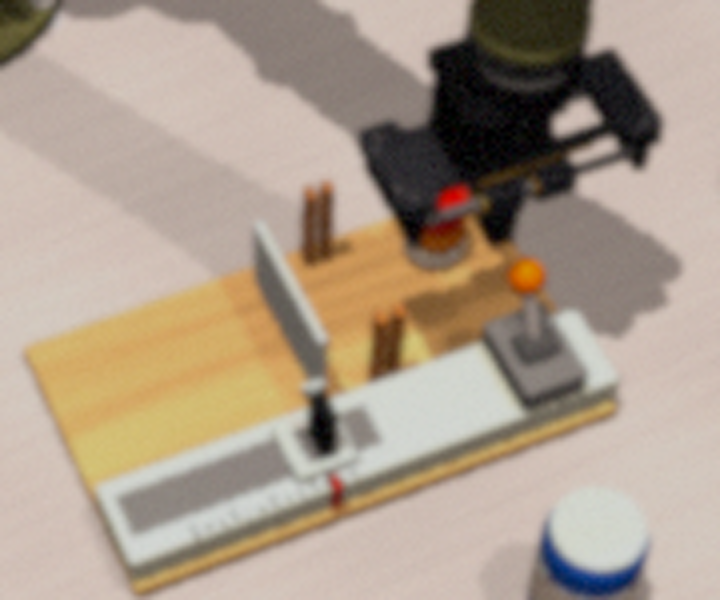

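Call:
step_arm:
  rows:
    - [[0,0.3,-0.8],[4,5,8],0]
    - [[0,0,0],[0,4,9],0]
    - [[0,0,0],[0,0,0],0]
    - [[0,0,0],[0,0,0],0]

```text
time: 18.93
position: [0.5236, 0.2241, 0.1176]
tool_rot: [0.137, 3.131, 0.006]
ft_force: [1.1, 0.2, 0.9]
grip_width: 0.008
```

```bash
python3 -c "
from h import *
togo(95,136,114)"
```

```text
t18.93 loc [ 18.04 139.87] 117.63 turn [0.22 0.4  0.06] shift [-76.9  -4.    4.2]
F loc x,y,z 1.12 0.27 0.85 grip 0.7
```

Push toward +x (tool −x).

Call:
step_arm:
  rows:
    - [[0,0,0],[-6,-1,1],0]
    - [[0,0,0],[-6,-1,1],0]
    - [[0,0,0],[-6,0,0],0]
    - [[0,0,0],[-6,0,0],0]
    - [[0,0,0],[-6,0,0],0]
    - [[0,0,0],[-6,0,0],0]

```text
time: 19.43
position: [0.5609, 0.22, 0.1165]
tool_rot: [0.134, 3.134, 0.007]
ft_force: [-2.2, 0.2, 0.4]
grip_width: 0.008
```

```bash
python3 -c "
from h import *
togo(95,136,114)"
```

```text
t19.43 loc [ 55.53 139.05] 116.52 turn [0.27 0.25 0.19] shift [-39.4  -3.2   2.7]
F loc x,y,z -2.16 0.01 0.43 grip 0.7
```

Call:
step_arm:
  rows:
    - [[0,0,0],[-6,-1,1],0]
    - [[0,0,0],[-6,-1,1],0]
    - [[0,0,0],[-6,-1,1],0]
    - [[0,0,0],[-6,0,0],0]
    - [[0,0,0],[-6,0,0],0]

```text
time: 19.85
position: [0.5943, 0.2137, 0.1128]
tool_rot: [0.134, 3.134, 0.007]
ft_force: [-1.2, -0.5, -1.6]
grip_width: 0.009
```

```bash
python3 -c "
from h import *
togo(95,136,114)"
```

```text
t19.85 loc [ 89.31 135.73] 112.75 turn [0.26 0.25 0.17] shift [-5.7  0.3 -1.2]
F loc x,y,z -1.18 -0.61 -1.57 grip 0.8
```

Call:
step_arm:
  rows:
    - [[0,0,0],[-3,0,0],0]
    - [[0,0,0],[-3,0,0],0]

```text
time: 20.02
position: [0.5997, 0.2127, 0.1117]
tool_rot: [0.136, 3.139, 0.005]
ft_force: [-11.5, 0.7, 6.4]
grip_width: 0.0
```

Call:
step_arm:
  rows:
    - [[0,0,0],[-3,0,0],0]
    - [[0,0,0],[-3,0,0],0]

```text
time: 20.18
position: [0.5997, 0.2127, 0.1117]
tool_rot: [-0.133, -3.124, -0.003]
ft_force: [-10.3, -0.6, 8.1]
grip_width: 0.005
```

```bash
python3 -c "
from h import *
togo(95,136,114)"
```

```text
t20.18 loc [ 94.84 135.24] 111.69 turn [ 0.06 -0.86  0.18] shift [-0.1  0.8 -2.3]
F loc x,y,z -10.19 -1.53 8.08 grip 0.4
```

Hard stop at x≈95 with 10 N. Back away and rise.

Call:
step_arm:
  rows:
    - [[0,-0.8,0],[6,0,0],0]
    - [[0,0,0],[8,0,0],0]
    - [[0,0,0],[8,0,0],0]
    - [[0,0,0],[0,0,-20],0]
    - [[0,0,0],[0,0,-30],0]
    - [[0,0,0],[0,0,-30],0]
    - [[0,0,0],[0,0,-30],0]
    - [[0,0,0],[0,-30,0],0]
    - [[0,0,0],[-10,-35,0],0]
    - [[0,0,0],[-10,-35,0],0]
    - [[0,0,0],[0,-25,0],0]
    - [[0,0,0],[0,0,0],0]

```text
time: 21.18
position: [0.5863, 0.0868, 0.229]
tool_rot: [0.119, 3.132, 0.004]
ft_force: [0.1, 0.1, 0.1]
grip_width: 0.01
```

```bash
python3 meas.py w15
```

```text
t21.23 loc [92.48 11.19] 229.02 turn [0.25 0.43 0.81] shift [  9.1 -56.5 108.7]
F loc x,y,z 0.61 -0.17 -0.09 grip 0.3
185 270.4972972972973 220.77297297297298 116 312
crop origin 245 200
```

View pics/w15.png

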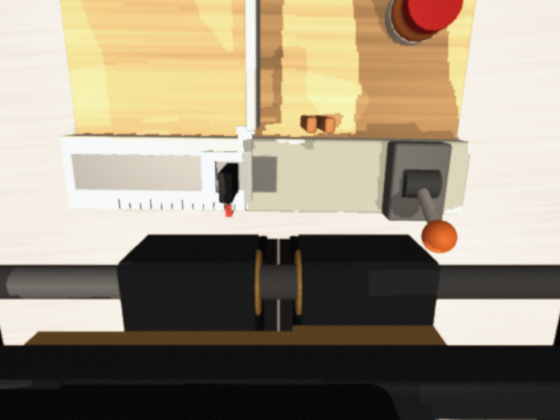

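Call:
step_arm:
  rows:
    - [[0,0,0.7],[-15,-20,25],0]
    - [[0,0,0],[-20,-22,25],0]
    - [[0,0,0],[-15,0,20],0]
    - [[0,0,0],[0,0,0],0]
    - [[0,0,0],[0,0,0],0]

```text
time: 21.65
position: [0.6362, 0.0505, 0.1594]
tool_rot: [0.124, 3.125, 0.018]
ft_force: [0.7, -0.9, 1.0]
grip_width: 0.005
```

```bash
python3 meas.py w16; python3 - <<'E'
from h import *
d=get("wrist");f=d["frame"].astype(int)
for r in (154,156,158,159,160,161,162,166,170,174,176,178): print(r,f[r,255:290,1])
im=cv2.imread('pics/w16.png')
d=get("top");crop(d,185,190,330,290,5.5,'pics/t16.png');d=get("scene");crop(d,215,85,395,235,4,'pics/s16.png')
E
```

```text
t21.70 loc [144.9  -22.14] 159.14 turn [0.73 0.73 0.6 ] shift [ 60.6 -22.7  38.1]
F loc x,y,z -0.61 0.93 -0.88 grip 0.7
255 268.6156862745098 220.68627450980392 49 311
crop origin 243 200
154 [129 140 151 160 159 159 162 159 160 159 161 170 203 226 230 230 229 227
 211 188 174 166 174 181 186 184 183 183 182 175 166 162 162 162 163]
156 [ 45  90 137 158 162 161 161 162 162 160 164 170 176 178 177 179 180 179
 176 163 125  91 130 168 178 178 177 177 176 177 178 176 177 177 176]
158 [ 39  87 131 153 159 159 153 145 149 158 166 180 195 199 198 196 198 197
 196 180 136 103 148 189 197 196 197 197 197 197 196 197 197 198 196]
159 [ 32  69 108 131 150 156 139 115 124 152 165 182 193 198 197 198 198 199
 195 181 140 106 148 189 195 197 197 196 197 197 197 197 197 198 197]
160 [ 24  40  61  94 133 150 128  92 102 141 162 180 194 197 198 197 197 197
 194 178 133 101 147 188 196 196 197 196 197 197 196 198 197 197 196]
161 [ 21  25  41  80 129 149 126  86  96 138 163 180 194 197 198 198 196 198
 195 178 136 104 148 187 197 197 197 197 197 198 197 198 197 196 196]
162 [ 23  26  41  79 126 147 1
[... 151 characters left out ...]
89  97 133 151 156 159 161 161 160 160 161
 160 153 121  89 116 146 154 154 156 156 156 156 155 157 156 156 156]
170 [ 29  29  30  34  62 114 145 153 153 153 155 154 154 153 153 153 155 154
 152 152 153 153 152 151 152 151 152 152 152 151 151 153 152 152 152]
174 [ 32  34  35  60 112 148 159 159 159 160 158 157 158 158 159 158 157 157
 157 158 158 157 157 156 156 156 156 156 156 154 155 154 154 154 154]
176 [103 103 105 113 134 151 154 155 154 153 153 154 153 153 152 153 153 153
 152 152 152 153 150 150 151 152 151 150 150 151 149 150 151 150 151]
178 [150 150 151 150 150 149 150 149 151 150 150 150 151 150 150 150 150 150
 149 149 149 150 149 151 150 149 150 150 149 151 149 150 151 151 151]
```

View pics/w16.png

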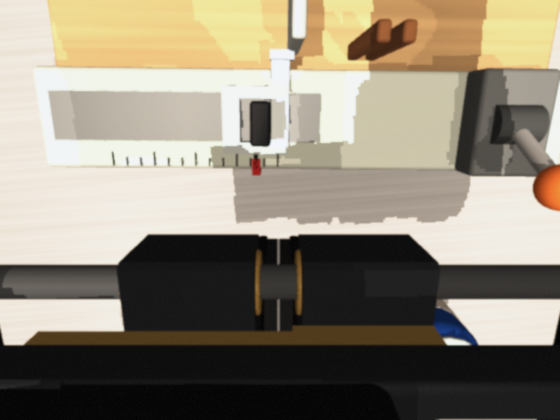

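View pics/w16z.png

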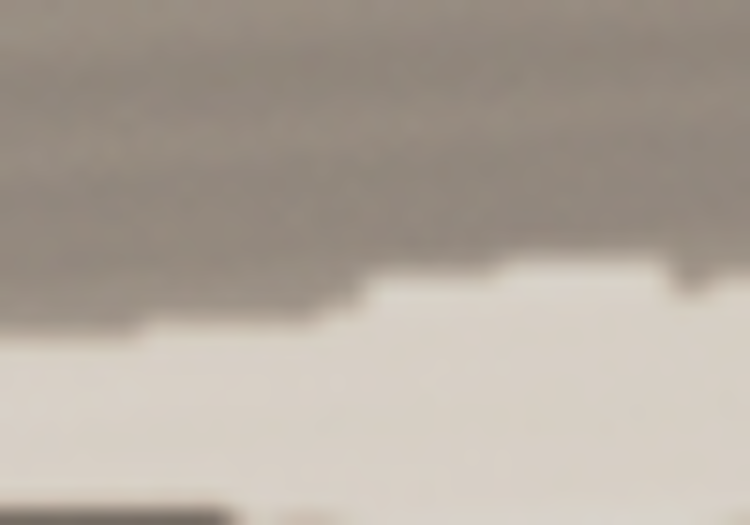

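View pics/s16.png

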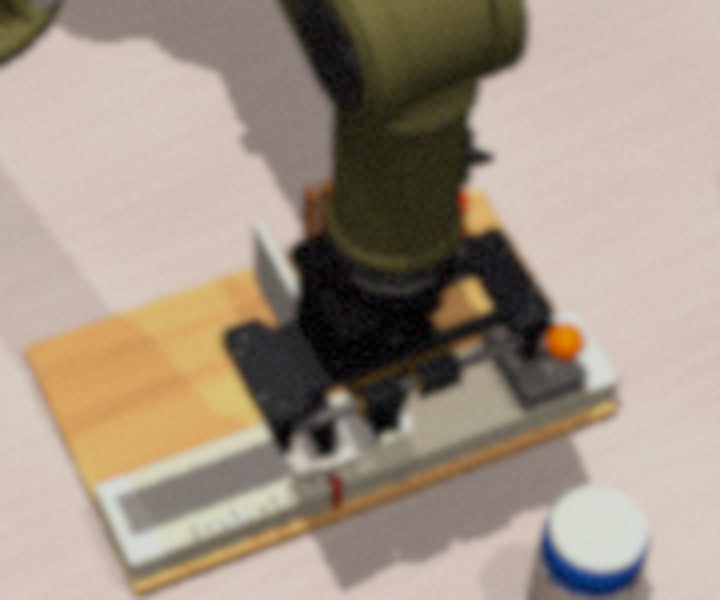

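```bash
python3 - <<'E'
from h import *
im=cv2.imread('pics/w16.png')
cv2.imwrite('pics/w16y.png',cv2.resize(im[80:180,210:310],None,fx=5.5,fy=5.5,interpolation=cv2.INTER_CUBIC))
for r in (153,154,155,156,158,162,166,168,170,172,174): print(r,im[r,244:270,1])
E
```

```text
153 [158 159 160 159 162 172 180 183 179 161 138 131 135 140 151 171 210 232
 235 233 231 229 230 229 229 230]
154 [161 161 160 160 160 162 162 162 155 131  97  82  86 105 136 163 187 203
 206 196 187 184 184 184 185 185]
155 [162 162 162 161 162 161 161 161 153 119  68  39  46  80 126 158 167 173
 171 167 165 162 163 164 162 163]
156 [163 163 163 160 161 161 159 159 152 119  61  25  30  73 124 155 163 162
 161 160 160 161 162 162 163 163]
158 [162 161 161 162 157 130 103 111 120  94  51  25  29  57  97 124 145 158
 150 132 125 150 172 178 178 178]
162 [161 162 162 161 154 119  68  58  58  38  25  24  25  29  32  56 113 147
 136  97  92 151 189 197 197 197]
166 [139 140 139 140 137 121  96  79  60  39  28  27  26  25  31  52  99 130
 127 107 101 122 139 142 143 144]
168 [129 130 130 130 129 130 125 103  66  39  29  27  26  27  31  33  62 105
 129 134 136 137 136 137 137 139]
170 [157 159 158 157 157 157 152 125  79  42  30  29  30  29  31  31  58 115
 152 158 158 159 158 158 157 158]
172 [160 160 161 160 161 159 157 135  93  47  32  31  32  31  30  39  78 128
 153 159 159 158 160 160 159 160]
174 [160 160 160 160 159 160 156 139 103  68  56  56  57  57  57  68 105 142
 155 159 157 158 158 157 157 157]
```

View pics/w16y.png

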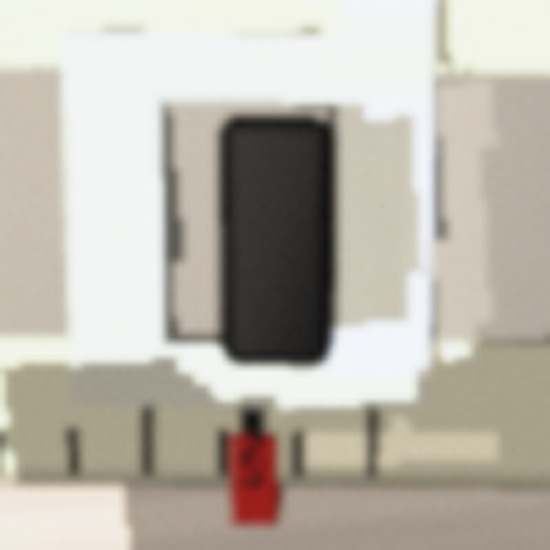

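```bash
python3 - <<'E'
from h import *
d=get("scene");f=d["frame"].astype(int)
m=(f[:,:,0]>120)&(f[:,:,1]>35)&(f[:,:,1]<110)&(f[:,:,2]<45);m[:125]=0;m[200:]=0;m[:,330:];m[:,:335]=0;m[:,370:]=0
v,u=np.nonzero(m);print(len(u),u.mean(),v.mean())
for q in(0,.9,1.0,1.1): 
  x=85+60*np.sin(q-.55);print(q,proj(d,[*unloc(x,136),.067+.06*np.cos(q-.55)]))
togo(0,0,300)
E
```

```text
39 355.79487179487177 169.7948717948718
0 [346.16031904 152.52440181]
0.9 [355.19944849 165.43625891]
1.0 [356.04320089 167.44982155]
1.1 [356.81609781 169.50582993]
t21.90 loc [145.72 -22.23] 161.39 turn [0.8  0.94 0.61] shift [ 143.2   25.7 -140.6]
F loc x,y,z -0.06 0.83 -0.31 grip 0.4
```

View pics/t16.png

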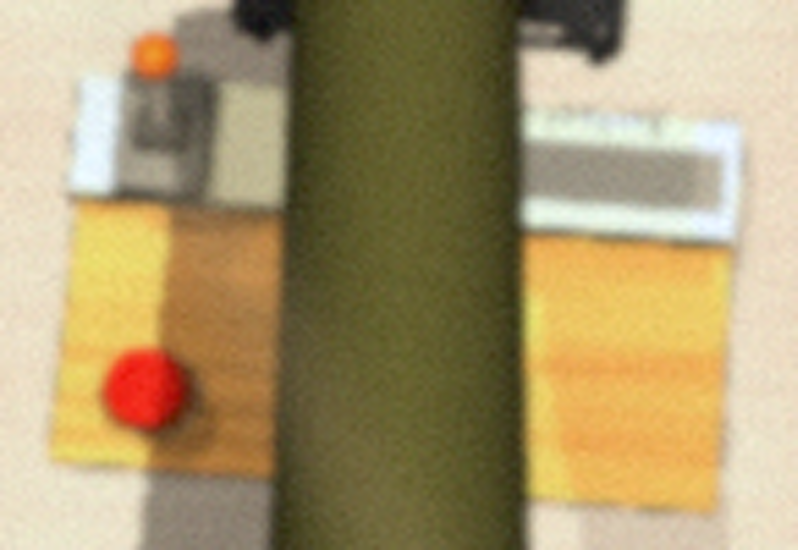

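Call:
step_arm:
  rows:
    - [[0,0,0],[0,0,-25],0]
    - [[0,0,0],[0,0,-30],0]
    - [[0,0,0],[0,0,-20],0]
    - [[0,0,0],[0,0,0],0]
    - [[0,0,0],[0,0,0],0]
    - [[0,0,0],[0,0,0],0]

```text
time: 22.4
position: [0.6339, 0.0544, 0.2442]
tool_rot: [0.113, 3.117, 0.027]
ft_force: [-0.4, 0.3, -1.7]
grip_width: 0.005
```

```bash
python3 -c "
from bench import order
print(order.close_job())"
```

```text
the job is handed in; nothing more can be done
None
```

The slicer is set and the job was handed in at about 22 s on the robot's clock; no verdict is reported.

**What I did**
- **Buffer:** I drew the knob back with the fingers either side of it. The pull rose from about 5 N of drag to 10.4 N. That puts roughly 5 N on the buffer, about 10 mm short of the backward end.
- **Marker:** I pushed the plate towards the guides only, in three pushes. Between pushes I lifted clear and measured with the wrist camera.
- **Release and lock:** I backed the fingers off the knob and rose, then pushed the lever over until it stopped hard at about 10 N.

**Last checks**
- **Pointer:** Its centre is within about 0.3 mm of the marker's middle, which is as fine as the pictures allow. The reading was the same before and after moving the lever.
- **Knob:** It shows no visible gap at the guide-side end of its slot. The last push on it was about 4 N, more than its drag within the slack.
- **Lever:** The ball's row in the scene camera matches 1.1 rad to under a pixel, and its column is about 1 px off. The finger's position at the stop puts the ball at 117 mm, against 116 mm expected.
- **Rest of the counter:** I touched nothing else on purpose. The jam jar and canister look unmoved; I did not check the other items again.

No check failed. Two small disagreements came up along the way:
- **Plate estimate:** The plate position worked out from the arm was about 1–2 mm off the camera's, so I went by the camera.
- **Arm drift:** The arm drifted up to about 27 mm during one quick descent, well above everything. I corrected it before any contact.

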